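# Release the locked stone tray with the T-handled pin

## Task

First clear the loose piece of mosaic off the steel bench cabinet: lay it, without dropping it and tile side up, in the middle of the grey felt mat. Then take the T-handled pin from the wooden rack, push it straight down through the small hole in the cabinet's top until the hidden spring catch lets go and the tray pops out a little, put the pin back in its place in the rack, and pull the tray fully out to its stop. Leave the jar, the box of stones and the other two tools in the rack where they are.

Things in the scene. Friction and masses are not known exactly. Their poses are not given: they have to be found in the camera images.
- cabinet: Low grey steel bench cabinet, 170 (x, depth) x 250 (y, width) x 120 mm high, fixed. Origin: centre of its underside on the table; +x points to its back, so its front with the tray faces along its own -x. Top plate 8 mm thick, at z = 120 mm. The tray fills the front at y -117 to +37 mm; the catch sits hidden in the bay at y > 40 mm.
- hole (a point): Centre of the round access hole, 18 mm across, at the upper face of the cabinet's top plate (cabinet x 0, y +85 mm). At the start it is covered by the mosaic fragment. Straight below it, 45 mm under the upper face, lies the 40 x 36 mm level pad of the spring catch.
- catch (a joint): Travel of the hidden spring catch, pushed straight down, m: 0 up (locking), 0.015 at its bottom stop. From about 0.009 on the tray is free. It needs 3 N to start and about 6.5 N at the bottom, and springs back up. It locks the tray against any ordinary pull.
- tray (a joint): How far the tray is out, m: about 0.002 shut and locked, 0.090 at its stop. When the catch is down, a spring pushes it out by itself to about 0.03; from there it slides with about 1 N of friction along the cabinet's -x, and stays where it is left. It cannot be pushed home again while the catch is up.
- tray_handle (a point): Middle of the tray's steel handle, a level round bar about 110 mm long and about 10 mm thick, along the cabinet's y. It stands 35 mm in front of the tray's face and 35 mm below the cabinet's top (85 mm above the table); it moves with the tray.
- fragment: Loose piece of floor mosaic, a slab 100 (x) x 58 (y) x 26 mm thick, about 0.3 kg, small stone tiles on its upper face. Origin: centre of its underside; z points out of the tiled face. It lies on the cabinet's top over the hole.
- fragment_center (a point): Centre of the mosaic fragment, half-way up its 26 mm; same axes as the fragment.
- mat: Grey felt mat on the table, 150 (x) x 130 (y) x 8 mm thick, fixed. Origin: centre of its underside. It lies on one side of the cabinet, the rack on the other, which side varies.
- rack: Open wooden tool rack, 240 (x) x 60 (y) x 100 mm high, fixed. Origin: centre of its underside. Its 12 mm shelf, top at 100 mm, has three through holes of 18 mm at x = -75, 0 and +75 mm, y = 0. Three tools hang in the holes by their collars (30 mm across, 6 mm thick), handles up; below the shelf is open down to a base board at 10 mm. Which tool is in which hole varies.
- pin: The T-handled pin: square wooden crossbar 66 (x) x 18 (y) x 18 mm on a 14 mm neck, a 30 mm collar, then a plain round steel shank 10 mm thick and 85 mm long with a tapered tip. About 0.12 kg. Origin: centre of the collar's underside, from which the shank goes down (-z) and 6 mm collar, 30 mm neck and the crossbar go up. Bar along its own x. It is in its place when the collar rests on the rack's shelf.
- pin_handle (a point): Centre of the pin's crossbar, 45 mm above the collar's underside and 130 mm above the tip; same axes as the pin.
- pin_collar (a point): Centre of the underside of the pin's collar.
- pin_tip (a point): Tip of the pin's shank, 85 mm below the collar's underside.
- scraper: Bystander in the rack: scraper with a straight upright wooden handle (24 mm thick, top 68 mm above the shelf) and a flat blade. Origin: underside of its collar.
- rasp: Bystander in the rack: rasp with a ball handle (36 mm, top 54 mm above the shelf) and a square shank. Origin: underside of its collar.
- jar: Bystander: closed white jar, 56 mm across, 55 mm high, standing on the cabinet's top on the tray side. Origin: centre of its underside.
- stone_box: Bystander: black open box of stones, 80 (x) x 140 (y) x 60 mm, on the table to the right of the cabinet. Origin: centre of its underside.

How it is judged:
By the outcome, as a careful person would: the job done as asked, in the order asked, and still so for the second after the job is handed in, with the robot touching nothing.
It also fails if it takes over 72 s, if anything falls off the work surface, if the arm or the gripper's body presses on something with over 40 N, if the wrist force passes 120 N, or if a joint passes its speed limit or range.

## Robot

A 6-joint arm with a two-finger parallel gripper is mounted at the origin on the work surface. World frame = base frame: x ahead of the robot, y to its left, z up, the work surface at z = 0. Lengths are in m, angles in rad, forces in N, time in s.
With the tool pointing down it reaches from about 0.325 to 0.85 m from the base axis. Payload 15.5 kg.
Tool frame: the origin (TCP) lies at the very end of the fingers, on their centre line; the grasp point (between the pads) lies 19 mm behind it (manip.pinch_z is the distance from the TCP to the grasp point, in m); x points along the fingers, z is the direction in which the jaws open and shut, and the axes are right-handed (so a half turn about x gives the same grasp; the last joint's range is limited). The gripper opens to 91 mm and grips with 3 to 60 N. Pads are 32 mm wide; open, the fingers measure 118 mm over their backs; the gripper's body (76 mm by 178 mm) begins 60 mm behind the grasp point.
Start: joints at [1.228, 0.494, 1.345, -0, 1.302, -0.096], TCP at [0.153, 0.606, 0.214] pointing down, gripper open.
Joint ranges: [-2.91, 2.91], [-0.82, 2.16], [0.22, 2.67], [-1.22, 4.37], [0.12, 2.79], [-3.08, 3.08]. Speed limits (rad/s): [1.89, 1.89, 2.57, 3.01, 3.01, 3.01].

## Interface

Orientations are given as a unit quaternion [x, y, z, w].
In Python, from workcell import manip gives the robot as it stands. The module is installed in compiled form; this text tells all that it offers.
- The arm moves only by the shell command python3 -m pendant 'ROWS' [OPENING] [FORCE]. ROWS is JSON, a list of rows, each an object with "delta_pos": the shift along the tool's x, y, z in mm, a list of three; "turn": the turn about the tool's x in rad. In form: [{"delta_pos": [dx, dy, dz], "turn": turn}, ...]. A call has 1 to 8 rows; each row shifts and turns the commanded pose from where the row before left it, along the tool's axes as they then stand; what a row does not reach is not made up. A row lasts 1/12 s, in which the tool goes at most 41.7 mm and 7.16 degrees, less where a joint would pass 70% of its speed; a pose out of reach is approached as far as the arm can. A call with a gripper value outside its range is refused whole. OPENING is the opening, from -1 (shut) to 1 (fully open), set as the call begins (- or left out, the last holds). The fingers move at their own pace and stop on an object; FORCE is the grip in N (left out, the last holds). Time passes only in rows, so rows that do not move let the fingers close. It gives the time, the measured TCP pose, the force and the opening at its end, in the units of the state.
- manip.state(): the state, without advancing time (a new reading comes with each control period).
- manip.capture(name): name is "side" or "top"; returns (picture, depth): 400x640x3 uint8, red, green, blue; 400x640 float32, m along the optical axis (not along the pixel's ray), 0 where there is no reading.
- manip.camera_params(name): a dict with "vertical_fov" (degrees; the focal length in pixels is half the picture's height over the tangent of half this angle, whatever the lens; pixels are square), "cx", "cy" (the principal point, pixels), "extrinsics" (4x4, takes a point from world to camera coordinates). Camera axes: x right, y up, looking along -z (the intrinsics and any distortion apply to the point x, -y, -z); pixel columns grow to the right and rows downward; lengths in m; the calibration is good to about 2 mm. A picture is of the moment at which its call begins. camera_params takes no time and is no camera call.
- manip.job_done(): hands the job in, once; it reports no verdict.
Trained networks look in the newest picture that a camera, given by its name, has taken for a name from the list of things; names that differ only in an ending like _2 or _b are one class to them, and where a whole thing is asked for, a point or a joint stands for the part that bears it (a point fixed in the world has none). Each returns a list of dicts, best first, with "score" (0 to 1); they miss things now and then, are a little off and sometimes report something else, mostly with a low value. They report only what shows in the picture. A call takes as long as a camera call.
- manip.silhouettes(camera, target): "region" (400x640 bool, what is visible of it) and "xy" ([column, row] in pixels, amid what is visible of it).
- manip.place_of(camera, target): "xy" ([column, row] in pixels: a listed point, or the origin of a listed thing).
The state is a dict: "clock": time; "qpos": joint angles; "joint_velocities": joint speeds; "joint_efforts": joint torques, N m; "position": TCP position; "ee_rot": TCP orientation; "contact_force": force on the tool from outside, world axes, zero at the start; "torque": the same for the moment, N m; "width": opening from 0.0 (shut) to 1.0 (fully open).
Only numpy, scipy, OpenCV 4.12 (cv2) and the standard library are available. Lean on these libraries where they do the work, as an engineer would, in place of code of your own. Each camera call takes 0.05 s, during which the arm holds its last target.

## Working session

There is one attempt and no reset: what is moved stays moved. The work goes in short steps, Python scripts to look and compute and a shell command to move; the robot and the scene stay as the last step left them, time stands still between calls to the robot, and variables do not carry over. Pictures are saved under pics/ and viewed, and the job is handed in when it is done.

```bash
mkdir -p pics; cat > h.py <<'E'
import numpy as np,cv2
from workcell import manip
def snap(n,tag):
    p,d=manip.capture(n); cv2.imwrite(f'pics/{tag}.png',p[:,:,::-1]); np.save(f'/tmp/{n}.npy',d); return p,d
def cam(n):
    c=manip.camera_params(n); f=200/np.tan(np.radians(c['vertical_fov'])/2); return c,f,np.array(c['extrinsics'])
def px2w(n,uv,depth):
    c,f,E=cam(n); u,v=uv
    p=np.array([(u-c['cx'])/f*depth,-(v-c['cy'])/f*depth,-depth,1]); return (np.linalg.inv(E)@p)[:3]
def onz(n,uv,z):
    a=px2w(n,uv,0.0); b=px2w(n,uv,1.0); t=(z-a[2])/(b[2]-a[2]); return a+t*(b-a)
def cloud(n,d):
    c,f,E=cam(n); v,u=np.mgrid[:400,:640]
    P=np.stack([(u-c['cx'])/f*d,-(v-c['cy'])/f*d,-d,np.ones_like(d)],-1)
    W=P@np.linalg.inv(E).T; W=W[...,:3]; W[d<=0]=np.nan; return W
def w2px(n,p):
    c,f,E=cam(n); q=E@np.append(p,1); return np.array([c['cx']+f*q[0]/-q[2],c['cy']-f*q[1]/-q[2]])
E
python3 - <<'E'
from h import *
np.set_printoptions(precision=4,suppress=True)
for n in ('top','side'):
    print(n,manip.camera_params(n)); p,d=snap(n,n+'0'); print((d>0).mean(),d.min(),d.max())
print(manip.state())
E
```

```text
top {'vertical_fov': 54.374179027774204, 'cx': 320.7374556199198, 'cy': 199.63016110399423, 'extrinsics': array([[ 0.0037, -0.9999, -0.0109, -0.0015],
       [ 0.9954,  0.0026,  0.0953, -0.5986],
       [-0.0953, -0.0112,  0.9954, -0.9441],
       [ 0.    ,  0.    ,  0.    ,  1.    ]])}
0.99590625 0.0 1.8764458
side {'vertical_fov': 45.0389771168284, 'cx': 317.13778867441243, 'cy': 203.80583532326725, 'extrinsics': array([[-0.9925, -0.1211,  0.0187,  0.5805],
       [ 0.099 , -0.7032,  0.7041, -0.1553],
       [-0.0721,  0.7006,  0.7099, -1.2173],
       [ 0.    ,  0.    ,  0.    ,  1.    ]])}
0.9959921875 0.0 3.2181082
{'clock': 0.1, 'qpos': array([ 1.2275,  0.4941,  1.346 ,  0.    ,  1.3025, -0.0955]), 'joint_velocities': array([-0.0021, -0.0006, -0.0009, -0.    ,  0.0002,  0.0002]), 'joint_efforts': array([  0.0023, -88.0243, -38.2544,   0.0709,   0.0482,  -0.    ]), 'position': array([0.1532, 0.6056, 0.2134]), 'ee_rot': array([-0.4346,  0.5583,  0.4342,  0.5577]), 'contact_force': array([-0.5707, -0.0472, -0.1678]), 'torque': array([-0.0023, -0.0422, -0.0002]), 'width': 0.9975395147409013}
```

View pics/top0.png

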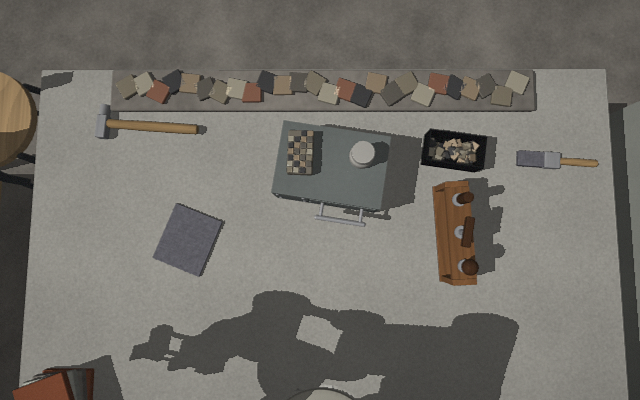

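View pics/side0.png

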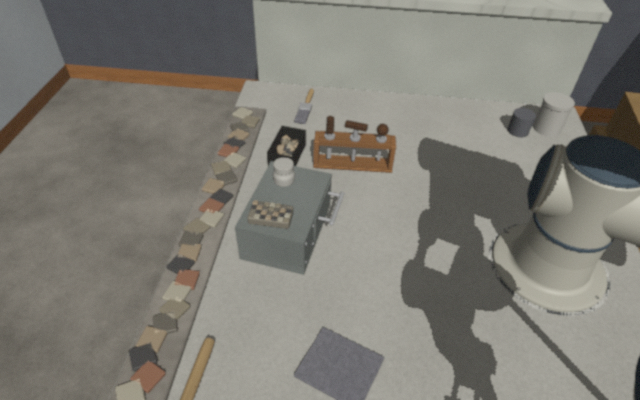

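Top view: the cabinet is at about (330,165), with the fragment at (300,152) and the jar at (362,154). The mat is at (188,240). The rack is at (455,232), with the pin in its middle hole, crossbar around (466,232).

```bash
python3 - <<'E'
from h import *
np.set_printoptions(precision=4,suppress=True)
for n in ('top','side'):
    d=np.load(f'/tmp/{n}.npy'); W=cloud(n,d)
    for t in ('cabinet','fragment','mat','rack','pin','jar'):
        r=manip.silhouettes(n,t)
        if not r: print(n,t,'none'); continue
        r=r[0]; m=cv2.erode(r['region'].astype(np.uint8),np.ones((3,3)))>0
        P=W[m]; P=P[~np.isnan(P[:,0])]; zt=np.percentile(P[:,2],95)
        if t=='cabinet': S=P[abs(P[:,2]-.12)<.008]
        elif t=='rack': S=P[abs(P[:,2]-.10)<.008]
        elif t=='mat': S=P
        else: S=P[P[:,2]>zt-.012]
        R=cv2.minAreaRect(S[:,:2].astype(np.float32)*1000) if len(S)>3 else None
        print(n,t,round(r['score'],2),r['xy'],'n',len(S),'zt',round(zt,4),'zmed',round(float(np.median(S[:,2])),4) if len(S) else None,R)
    for t in ('hole','tray_handle','pin_handle','pin_collar','fragment_center','mat','cabinet','rack'):
        r=manip.place_of(n,t); print(n,t,[(round(q['score'],2),np.round(q['xy'],1)) for q in r[:2]])
        z={'hole':.12,'tray_handle':.085,'pin_handle':.145,'pin_collar':.1,'fragment_center':.133,'mat':0,'cabinet':0,'rack':0}[t]
        if r: print('   ',onz(n,r[0]['xy'],z))
E
```

```text
top cabinet 0.85 [336.0, 175.9] n 5701 zt 0.1238 zmed 0.1213 ((669.8698120117188, -22.377151489257812), (245.03372192382812, 169.64773559570312), 81.26142883300781)
top fragment 0.88 [300.4, 152.6] n 1035 zt 0.1492 zmed 0.1465 ((694.3805541992188, 47.32135009765625), (56.01560592651367, 95.85548400878906), 89.1426773071289)
top mat 0.75 [186.2, 238.7] n 2819 zt 0.0119 zmed 0.0091 ((499.70208740234375, 339.1107177734375), (128.77023315429688, 149.27687072753906), 70.31068420410156)
top rack 0.79 [448.8, 231.4] n 1398 zt 0.1034 zmed 0.1013 ((518.6773071289062, -317.0997619628906), (232.2762451171875, 52.74837112426758), 2.861008644104004)
top pin 0.92 [465.8, 230.2] n 232 zt 0.1572 zmed 0.155 ((519.4544677734375, -316.5993957519531), (16.09891128540039, 60.82899475097656), 78.37733459472656)
top jar 0.81 [360.6, 155.3] n 392 zt 0.1787 zmed 0.1765 ((686.1407470703125, -90.29595947265625), (45.562294006347656, 46.55290222167969), 44.40559768676758)
top hole [(0.81, array([294.1, 158. ]))]
    [0.6854 0.0607 0.12  ]
top tray_handle [(0.81, array([341.3, 220.4]))]
    [ 0.5445 -0.0485  0.0
[... 1337 characters left out ...]
83.4141845703125, -88.67929077148438), (46.51649475097656, 44.242740631103516), 67.73528289794922)
side hole [(0.71, array([276.6, 224. ]))]
    [0.6759 0.0622 0.12  ]
side tray_handle [(0.88, array([335.2, 205.9]))]
    [ 0.5463 -0.0512  0.085 ]
side pin_handle [(0.58, array([356.5, 125.9]))]
    [ 0.5135 -0.3192  0.145 ]
side pin_collar [(0.82, array([357.4, 139.1]))]
    [ 0.5073 -0.3174  0.1   ]
side fragment_center [(0.84, array([270.9, 215.1]))]
    [0.6917 0.0476 0.133 ]
side mat [(0.95, array([340.7, 368.1]))]
    [ 0.4935  0.3401 -0.    ]
side cabinet [(0.91, array([284.3, 231.9]))]
    [ 0.6751 -0.0198  0.    ]
side rack [(0.89, array([351.1, 163.1]))]
    [ 0.5194 -0.3257  0.    ]
```

```bash
cat >> h.py <<'E'
from scipy.spatial.transform import Rotation as Ro
def plan(pos,jaw):
    """rows: turn (rad) and deltas in tool axes after turn; jaw = world azimuth deg of jaw axis (mod 180)"""
    s=manip.state(); M=Ro.from_quat(s['ee_rot']).as_matrix(); z=M[:,2]
    cur=np.degrees(np.arctan2(z[1],z[0])); dy=(jaw-cur+90)%180-90
    th=np.radians(-dy); M2=M@Ro.from_euler('x',th).as_matrix()
    dw=np.array(pos)*1000-s['position']*1000
    print('pos',np.round(s['position']*1000,1),'jaw',round(cur,2),'toolx',np.round(M[:,0],4),'F',np.round(s['contact_force'],1),'w',round(s['width'],3),'t',round(s['clock'],2),'q6',round(s['qpos'][5],2))
    print('turn',round(th,4),'-> delta tool after turn',np.round(M2.T@dw,1),' before-turn axes',np.round(M.T@dw,1))
E
python3 - <<'E'
from h import *
plan((.6935,.0478,.200),89-0.3)
p=cv2.imread('pics/top0.png'); s=cv2.imread('pics/side0.png')
a=cv2.resize(p[170:300,420:510],None,fx=4,fy=4,interpolation=cv2.INTER_CUBIC)
b=cv2.resize(s[100:180,300:410],None,fx=4,fy=4,interpolation=cv2.INTER_CUBIC)
o=np.zeros((520,800,3),np.uint8); o[:520,:360]=a; o[:320,360:800]=b; cv2.imwrite('pics/z1.png',o)
E
```

```text
pos [153.3 605.9 213.9] jaw 75.8 toolx [-0. -0. -1.] F [-0.8  0.1  0.2] w 0.997 t 1.5 q6 -0.1
turn -0.2251 -> delta tool after turn [  13.9 -552.7 -545.7]  before-turn axes [  13.9 -660.6 -408.6]
```

View pics/z1.png

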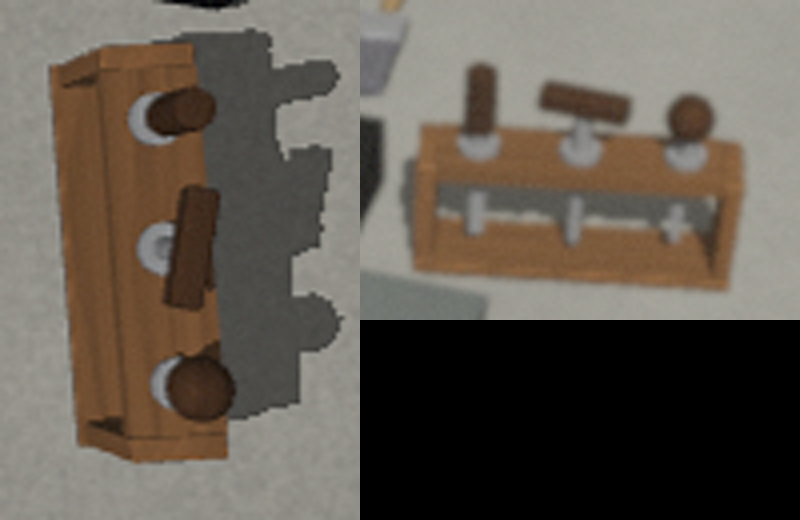

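Zoom: the bar of the middle tool (the pin) lies at about -12° to world x. Moving towards the fragment now.

```bash
python3 -m pendant '[{"delta_pos":[0,0,0],"turn":-0.1125},{"delta_pos":[0,0,0],"turn":-0.1125},{"delta_pos":[0,-26,-26],"turn":0},{"delta_pos":[0,-26,-26],"turn":0},{"delta_pos":[0,-26,-26],"turn":0},{"delta_pos":[0,-26,-26],"turn":0},{"delta_pos":[0,-26,-26],"turn":0},{"delta_pos":[0,-26,-26],"turn":0}]' 1
python3 -m pendant '[{"delta_pos":[0,-26,-26],"turn":0},{"delta_pos":[0,-26,-26],"turn":0},{"delta_pos":[0,-26,-26],"turn":0},{"delta_pos":[0,-26,-26],"turn":0},{"delta_pos":[0,-26,-26],"turn":0},{"delta_pos":[0,-26,-26],"turn":0},{"delta_pos":[0,-26,-26],"turn":0},{"delta_pos":[0,-26,-26],"turn":0}]'
python3 -m pendant '[{"delta_pos":[0,-26,-26],"turn":0},{"delta_pos":[0,-26,-26],"turn":0},{"delta_pos":[0,-26,-26],"turn":0},{"delta_pos":[0,-26,-26],"turn":0},{"delta_pos":[0,-26,-26],"turn":0},{"delta_pos":[0,0,0],"turn":0}]'
python3 - <<'E'
from h import *
plan((.6935,.0478,.124),88.7)
E
```

```text
clock: 2.17
position: [0.3066, 0.445, 0.2141]
ee_rot: [-0.494, 0.505, 0.494, 0.506]
contact_force: [0.3, 0.8, 0.7]
width: 0.998
clock: 2.83
position: [0.51, 0.2321, 0.2141]
ee_rot: [-0.494, 0.506, 0.494, 0.506]
contact_force: [1.3, 0.7, -0.8]
width: 1.001
clock: 3.33
position: [0.6399, 0.0959, 0.2136]
ee_rot: [-0.494, 0.506, 0.492, 0.507]
contact_force: [-1.1, -1.2, -1.1]
width: 1.003
pos [639.9  95.9 213.6] jaw 88.48 toolx [ 0.0021 -0.0013 -1.    ] F [-1.1 -1.2 -1.1] w 1.003 t 3.33 q6 -1.49
turn -0.0038 -> delta tool after turn [ 89.8 -54.5 -46.8]  before-turn axes [ 89.8 -54.7 -46.5]
```

```bash
python3 -m pendant '[{"delta_pos":[0,-18,-15],"turn":0},{"delta_pos":[0,-18,-15],"turn":0},{"delta_pos":[10,-14,-12],"turn":0},{"delta_pos":[25,0,0],"turn":0},{"delta_pos":[15,0,0],"turn":0},{"delta_pos":[0,0,0],"turn":0},{"delta_pos":[0,0,0],"turn":0}]'
python3 - <<'E'
from h import *
plan((.6935,.0478,.124),88.7)
p,d=snap('top','t1'); q,_=snap('side','s1')
o=np.hstack([cv2.resize(p[80:240,240:400],(400,400)),cv2.resize(q[130:290,190:350],(400,400))]); cv2.imwrite('pics/c1.png',o[:,:,::-1])
E
```

```text
clock: 3.92
position: [0.6845, 0.0577, 0.1636]
ee_rot: [-0.494, 0.506, 0.495, 0.505]
contact_force: [1.5, 0.3, 1.7]
width: 0.996
pos [684.5  57.7 163.6] jaw 88.69 toolx [-0.0015  0.     -1.    ] F [1.5 0.3 1.7] w 0.996 t 3.92 q6 -1.55
turn -0.0001 -> delta tool after turn [39.6 -9.2 -9.7]  before-turn axes [39.6 -9.2 -9.7]
```

View pics/c1.png

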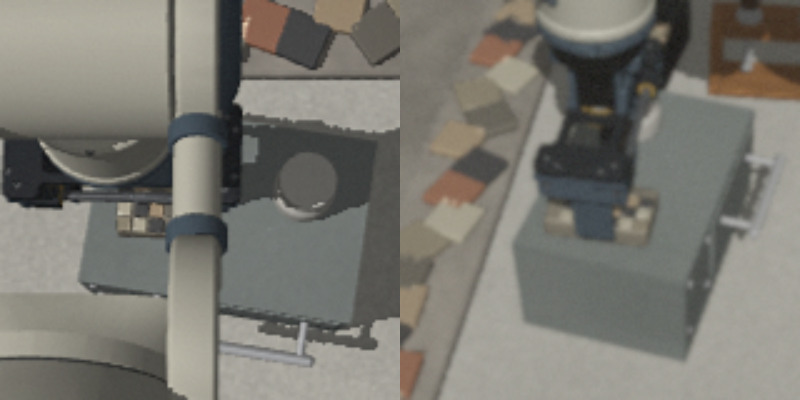

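The picture shows the gripper above the fragment, with the fingers straddling it. Correcting by (-9,-9.5) mm and descending.

```bash
python3 -m pendant '[{"delta_pos":[0,-9,-9.5],"turn":0},{"delta_pos":[15,0,0],"turn":0},{"delta_pos":[15,0,0],"turn":0},{"delta_pos":[8,0,0],"turn":0},{"delta_pos":[0,0,0],"turn":0},{"delta_pos":[0,0,0],"turn":0}]'
python3 -c "
from h import *
plan((.6935,.0478,.124),88.7)"
```

```text
clock: 4.52
position: [0.6941, 0.0478, 0.1264]
ee_rot: [-0.494, 0.506, 0.494, 0.506]
contact_force: [0.3, 0.1, 0.9]
width: 1.0
pos [694.1  47.8 126.4] jaw 88.7 toolx [ 3.e-04 -1.e-04 -1.e+00] F [0.3 0.1 0.9] w 1.0 t 4.52 q6 -1.57
turn -0.0001 -> delta tool after turn [ 2.4  0.6 -0. ]  before-turn axes [ 2.4  0.6 -0. ]
```

```bash
python3 -m pendant '[{"delta_pos":[2,0,0],"turn":0},{"delta_pos":[0,0,0],"turn":0},{"delta_pos":[0,0,0],"turn":0},{"delta_pos":[0,0,0],"turn":0},{"delta_pos":[0,0,0],"turn":0},{"delta_pos":[0,0,0],"turn":0},{"delta_pos":[0,0,0],"turn":0},{"delta_pos":[0,0,0],"turn":0}]' -1 30
python3 -m pendant '[{"delta_pos":[0,0,0],"turn":0},{"delta_pos":[0,0,0],"turn":0},{"delta_pos":[0,0,0],"turn":0},{"delta_pos":[0,0,0],"turn":0}]'
```

```text
clock: 5.18
position: [0.6939, 0.0478, 0.1243]
ee_rot: [-0.494, 0.506, 0.494, 0.506]
contact_force: [-0.4, -2.6, 5.2]
width: 0.632
clock: 5.52
position: [0.6939, 0.0477, 0.1243]
ee_rot: [-0.494, 0.506, 0.494, 0.506]
contact_force: [-1.6, -2.1, 5.4]
width: 0.632
```

```bash
python3 -m pendant '[{"delta_pos":[-4,0,0],"turn":0},{"delta_pos":[-12,0,0],"turn":0},{"delta_pos":[-24,0,0],"turn":0},{"delta_pos":[-24,0,0],"turn":0},{"delta_pos":[0,0,0],"turn":0},{"delta_pos":[0,0,0],"turn":0}]'
python3 - <<'E'
from h import *
plan((.498,.3397,.100),70-.3)
p,d=snap('top','t2'); q,d2=snap('side','s2')
np.set_printoptions(precision=4,suppress=True)
for n in('top','side'):
  for t in('fragment_center',):
    r=manip.place_of(n,t); print(n,t,[(round(x['score'],2),x['xy']) for x in r[:1]], onz(n,r[0]['xy'],.133+.0) if r else '')
o=np.hstack([cv2.resize(p[80:240,240:400],(400,400)),cv2.resize(q[130:290,190:350],(400,400))]); cv2.imwrite('pics/c2.png',o[:,:,::-1])
E
```

```text
clock: 6.02
position: [0.6945, 0.0481, 0.1899]
ee_rot: [-0.495, 0.505, 0.494, 0.506]
contact_force: [-0.2, 0.1, -3.2]
width: 0.633
pos [694.5  48.1 189.9] jaw 88.7 toolx [ 2.9e-03  1.0e-04 -1.0e+00] F [-0.2  0.1 -3.2] w 0.633 t 6.02 q6 -1.56
turn 0.3316 -> delta tool after turn [ 89.4 285.7 205.2]  before-turn axes [ 89.4 203.3 287.1]
top fragment_center [(0.85, [295.3, 145.0])] [0.7125 0.0572 0.133 ]
side fragment_center [(0.78, [268.6, 197.2])] [ 0.7086 -0.0109  0.133 ]
```

View pics/c2.png

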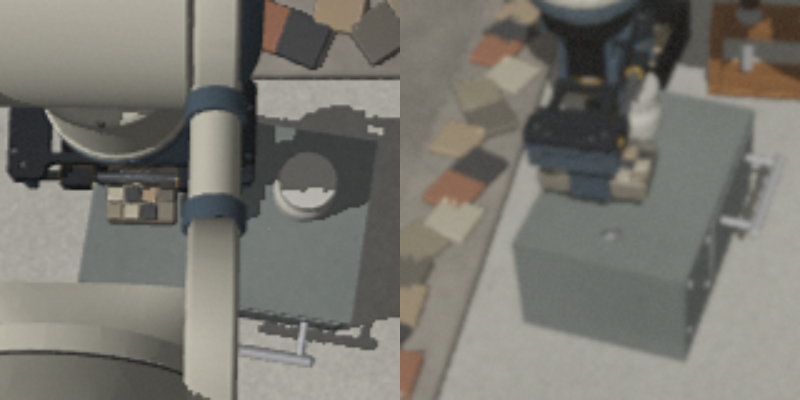

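Fragment lifted level. The hole shows at about (274,224) in the side picture. Carrying the fragment to the mat.

```bash
python3 -m pendant '[{"delta_pos":[0,0,0],"turn":0.11},{"delta_pos":[0,0,0],"turn":0.11},{"delta_pos":[0,0,0],"turn":0.11},{"delta_pos":[0,14,10],"turn":0},{"delta_pos":[0,28,20],"turn":0},{"delta_pos":[0,28,20],"turn":0},{"delta_pos":[0,28,20],"turn":0},{"delta_pos":[0,28,20],"turn":0}]'
python3 -m pendant '[{"delta_pos":[0,28,20],"turn":0},{"delta_pos":[0,28,20],"turn":0},{"delta_pos":[0,28,20],"turn":0},{"delta_pos":[10,28,20],"turn":0},{"delta_pos":[25,28,20],"turn":0},{"delta_pos":[25,14,10],"turn":0},{"delta_pos":[15,0,0],"turn":0},{"delta_pos":[0,0,0],"turn":0}]'
python3 -m pendant '[{"delta_pos":[0,0,0],"turn":0},{"delta_pos":[0,0,0],"turn":0}]'
python3 - <<'E'
from h import *
plan((.498,.3397,.0145),69.7)
E
```

```text
clock: 6.88
position: [0.6047, 0.1772, 0.1872]
ee_rot: [-0.405, 0.58, 0.405, 0.579]
contact_force: [0.5, 0.7, -1.7]
width: 0.634
clock: 7.55
position: [0.4971, 0.3319, 0.1099]
ee_rot: [-0.405, 0.581, 0.406, 0.577]
contact_force: [-1.5, -0.6, -3.3]
width: 0.63
clock: 7.72
position: [0.501, 0.3317, 0.1142]
ee_rot: [-0.405, 0.58, 0.404, 0.58]
contact_force: [0.5, -0.1, -1.9]
width: 0.632
pos [501.  331.7 114.2] jaw 69.79 toolx [ 7.e-04  3.e-04 -1.e+00] F [ 0.5 -0.1 -1.9] w 0.632 t 7.72 q6 -0.73
turn 0.0016 -> delta tool after turn [99.7  5.7  6.4]  before-turn axes [99.7  5.7  6.4]
```

```bash
python3 -m pendant '[{"delta_pos":[10,5.5,6.5],"turn":0},{"delta_pos":[25,0,0],"turn":0},{"delta_pos":[25,0,0],"turn":0},{"delta_pos":[20,0,0],"turn":0},{"delta_pos":[9,0,0],"turn":0},{"delta_pos":[0,0,0],"turn":0},{"delta_pos":[0,0,0],"turn":0}]'
python3 - <<'E'
from h import *
plan((.498,.3397,.0130),69.7)
q,d=snap('side','s3'); p,_=snap('top','t3')
o=np.hstack([cv2.resize(p[160:320,100:260],(400,400)),cv2.resize(q[240:400,260:420],(400,400))]); cv2.imwrite('pics/c3.png',o[:,:,::-1])
E
```

```text
clock: 8.3
position: [0.4979, 0.34, 0.0249]
ee_rot: [-0.404, 0.58, 0.404, 0.58]
contact_force: [0.3, 0.1, -2.6]
width: 0.636
pos [497.9 340.   24.9] jaw 69.77 toolx [ 3.e-04  2.e-04 -1.e+00] F [ 0.3  0.1 -2.6] w 0.636 t 8.3 q6 -0.72
turn 0.0013 -> delta tool after turn [11.9 -0.2 -0.2]  before-turn axes [11.9 -0.2 -0.2]
```

View pics/c3.png

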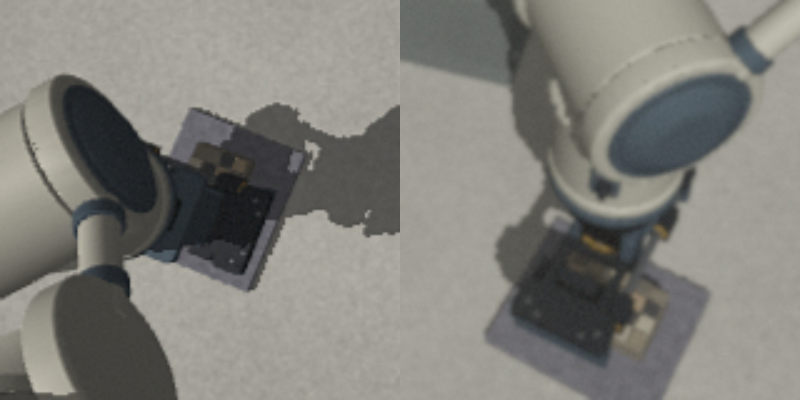

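The fragment hangs low over the mat, aligned with it. Lowering it slowly.

```bash
python3 -m pendant '[{"delta_pos":[5,0,0],"turn":0},{"delta_pos":[3,0,0],"turn":0},{"delta_pos":[2,0,0],"turn":0},{"delta_pos":[1,0,0],"turn":0},{"delta_pos":[0,0,0],"turn":0},{"delta_pos":[0,0,0],"turn":0}]'
python3 -c "
from h import *
plan((.498,.3397,.0130),69.7)"
```

```text
clock: 8.9
position: [0.4975, 0.3398, 0.0134]
ee_rot: [-0.405, 0.58, 0.405, 0.58]
contact_force: [0.2, 0.3, -2.7]
width: 0.634
pos [497.5 339.8  13.4] jaw 69.79 toolx [-0. -0. -1.] F [ 0.2  0.3 -2.7] w 0.634 t 8.9 q6 -0.72
turn 0.0015 -> delta tool after turn [ 0.4 -0.5  0.1]  before-turn axes [ 0.4 -0.5  0.1]
```

```bash
python3 -m pendant '[{"delta_pos":[0.7,0,0],"turn":0},{"delta_pos":[0.7,0,0],"turn":0},{"delta_pos":[0,0,0],"turn":0},{"delta_pos":[0,0,0],"turn":0}]'
```

```text
clock: 9.23
position: [0.4976, 0.3399, 0.0123]
ee_rot: [-0.405, 0.58, 0.404, 0.58]
contact_force: [-0.8, 0.2, 4.3]
width: 0.638
```

Contact: force went from -2.7 to +4.3 N. Opening and lifting.

```bash
python3 -m pendant '[{"delta_pos":[0,0,0],"turn":0},{"delta_pos":[0,0,0],"turn":0},{"delta_pos":[0,0,0],"turn":0},{"delta_pos":[0,0,0],"turn":0},{"delta_pos":[0,0,0],"turn":0},{"delta_pos":[0,0,0],"turn":0}]' 1 30
python3 -m pendant '[{"delta_pos":[-10,0,0],"turn":0},{"delta_pos":[-30,0,0],"turn":0},{"delta_pos":[-40,0,0],"turn":0},{"delta_pos":[-40,0,0],"turn":0},{"delta_pos":[-40,0,0],"turn":0},{"delta_pos":[-40,0,0],"turn":0},{"delta_pos":[0,0,0],"turn":0}]'
python3 - <<'E'
from h import *
plan((.517,-.317,.240),90-12)
E
```

```text
clock: 9.73
position: [0.4975, 0.3398, 0.012]
ee_rot: [-0.404, 0.58, 0.404, 0.58]
contact_force: [0.1, 0.4, 0.1]
width: 1.0
clock: 10.32
position: [0.5004, 0.3414, 0.2208]
ee_rot: [-0.405, 0.576, 0.404, 0.584]
contact_force: [0.8, 0.1, 0.3]
width: 1.001
pos [500.4 341.4 220.8] jaw 69.79 toolx [ 0.0102  0.0056 -0.9999] F [0.8 0.1 0.3] w 1.001 t 10.32 q6 -0.72
turn -0.1432 -> delta tool after turn [ -22.7 -153.4 -640.4]  before-turn axes [ -22.7 -243.2 -612. ]
```

```bash
python3 -m pendant '[{"delta_pos":[-10,0,0],"turn":-0.0716},{"delta_pos":[-12,0,0],"turn":-0.0716},{"delta_pos":[0,-8.4,-35],"turn":0},{"delta_pos":[0,-8.4,-35],"turn":0},{"delta_pos":[0,-8.4,-35],"turn":0},{"delta_pos":[0,-8.4,-35],"turn":0},{"delta_pos":[0,-8.4,-35],"turn":0},{"delta_pos":[0,-8.4,-35],"turn":0}]'
python3 -m pendant '[{"delta_pos":[0,-8.4,-35],"turn":0},{"delta_pos":[0,-8.4,-35],"turn":0},{"delta_pos":[0,-8.4,-35],"turn":0},{"delta_pos":[0,-8.4,-35],"turn":0},{"delta_pos":[0,-8.4,-35],"turn":0},{"delta_pos":[0,-8.4,-35],"turn":0},{"delta_pos":[0,0,0],"turn":0},{"delta_pos":[0,0,0],"turn":0}]'
python3 - <<'E'
from h import *
np.set_printoptions(precision=4,suppress=True)
plan((.517,-.317,.240),90-12)
p,d=snap('top','t4'); q,d2=snap('side','s4')
for n,D in (('top',d),('side',d2)):
    W=cloud(n,D)
    for t in ('fragment','mat','pin','hole','pin_collar','pin_handle'):
        if t in('fragment','mat','pin'):
            r=manip.silhouettes(n,t)
            if not r: continue
            r=r[0]; m=cv2.erode(r['region'].astype(np.uint8),np.ones((3,3)))>0
            P=W[m]; P=P[~np.isnan(P[:,0])]; zt=np.percentile(P[:,2],95); S=P if t=='mat' else P[P[:,2]>zt-.012]
            print(n,t,round(r['score'],2),zt,cv2.minAreaRect(S[:,:2].astype(np.float32)*1000))
        else:
            r=manip.place_of(n,t)
            if r: print(n,t,round(r[0]['score'],2),r[0]['xy'],onz(n,r[0]['xy'],{'hole':.12,'pin_collar':.1,'pin_handle':.145}[t]))
o=np.hstack([cv2.resize(p[80:320,110:350],(400,400)),cv2.resize(q[100:400,190:490],(400,400))]); cv2.imwrite('pics/c4.png',o[:,:,::-1])
E
```

```text
clock: 10.98
position: [0.5027, 0.1223, 0.2348]
ee_rot: [-0.445, 0.549, 0.445, 0.55]
contact_force: [0.7, 0.4, 0.3]
width: 1.003
clock: 11.65
position: [0.5086, -0.0936, 0.2345]
ee_rot: [-0.444, 0.55, 0.444, 0.55]
contact_force: [-1.1, -0.4, -0.1]
width: 1.002
pos [508.6 -93.6 234.5] jaw 77.81 toolx [ 0.0004 -0.0001 -1.    ] F [-1.1 -0.4 -0.1] w 1.002 t 11.65 q6 -1.66
turn -0.0033 -> delta tool after turn [  -5.4  -54.7 -216.7]  before-turn axes [  -5.4  -55.4 -216.6]
top fragment 0.87 0.03770269703603313 ((499.3541259765625, 337.44110107421875), (54.78731918334961, 94.21044158935547), 69.86529541015625)
top mat 0.81 0.011996800177090797 ((498.90106201171875, 338.56805419921875), (127.16085052490234, 145.25634765625), 68.5673599243164)
top hole 0.75 [293.7, 153.4] [0.6961 0.0617 0.12  ]
top pin_handle 0.39 [186.6, 235.1] [0.5088 0.2922 0.145 ]
side fragment 0.61 0.037567391934698546 ((496.17034912109375, 341.4720458984375), (56.78366470336914, 95.91063690185547), 71.17964172363281)
side mat 0.61 0.012017944464208785 ((494.6779479980469, 338.6454772949219), (132.4798583984375, 147.2635040283203), 68.57980346679688)
side hole 0.92 [275.5, 224.2] [0.6783 0.0632 0.12  ]
side pin_handle 0.46 [357.6, 121.0] [ 0.5119 -0.3434  0.145 ]
```

View pics/c4.png

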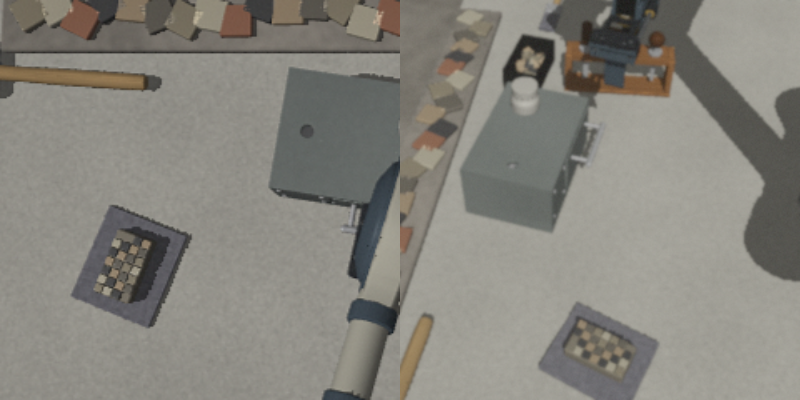

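The fragment lies tile side up in the middle of the mat. The hole shows dark at (294,158.6) in the top picture and about (275,224) in the side picture. Measuring the hole precisely.

```bash
python3 - <<'E'
from h import *
np.set_printoptions(precision=4,suppress=True)
for n,f,(u,v) in(('top','t4',(294,158)),('side','s4',(274,224))):
    g=cv2.cvtColor(cv2.imread(f'pics/{f}.png'),cv2.COLOR_BGR2GRAY).astype(float)
    w=g[v-9:v+10,u-9:u+10]; print(n);print(w[2:-2,2:-2].astype(int))
    b=np.median(w); m=np.abs(b-w); m[m<8]=0
    yy,xx=np.mgrid[v-9:v+10,u-9:u+10]; c=((m*xx).sum()/m.sum(),(m*yy).sum()/m.sum()); print(c,onz(n,c,.12))
E
```

```text
top
[[100 100 101 100  99  99 100 101  99  97  99  97  97  99  99]
 [ 98 100  99 100  99  99 102 101  99  99  99 100  99  99  98]
 [ 99  96  99 100 100 101 103 102 102 104 102  99 101  97 100]
 [102  99 101 101 103  93  94  90  99 104 103 100 100  99 101]
 [ 99  99 103 100  90  67  61  58  54  77 101 102 101  97 101]
 [100 101 101  93  61  61  69  71  72  74  89 105 101 100  98]
 [102 101 102  77  60  69  73  75  76  74  72  97 101 100 100]
 [101 100 100  68  66  74  74  74  76  74  71  94 101 100 100]
 [101 101 101  66  68  75  73  75  75  73  73  91 100 101 101]
 [ 99 100 100  80  71  75  75  75  77  75  78  98 100  99 101]
 [100 101 100  99  76  71  73  73  77  71  87 100 101  99  99]
 [100 101 102 101 100  91  77  77  80  92  96 101  99 101 101]
 [100 100 100 101 100 100 100  98  99 100  99 101  99 100 102]
 [100  98 101  99 102  98  99 100 100 101 101 100 100 102 102]
 [100 100 100 101 101 100 103 102 100 101  99  99 100 101 102]]
(np.float64(293.60362694300517), np.float64(158.18393782383419)) [0.6849 0.0618 0.12  ]
side
[[114 115 116 115 115 116 113 119 117 118 118 115 114 117
[... 276 characters left out ...]
104 102 108 108 106 102 100 104 111 116 117]
 [117 117 112 104 103 115 127 129 121 115 109 104 113 113 115]
 [118 116 115 112 116 126 140 139 131 120 112 111 114 116 116]
 [116 117 116 117 120 131 138 133 127 111 112 111 113 113 116]
 [114 117 118 114 119 122 123 124 121 114 110 116 113 116 116]
 [115 118 116 115 119 116 117 119 115 116 118 118 116 118 114]
 [114 115 117 115 116 118 116 116 117 115 114 114 116 119 116]
 [116 114 114 115 115 117 115 117 117 113 116 116 115 117 116]
 [117 115 114 116 116 117 118 115 116 113 115 117 115 115 118]
 [116 116 114 118 116 115 115 114 114 115 116 117 114 117 117]]
(np.float64(273.86850152905197), np.float64(223.26299694189603)) [0.6827 0.0607 0.12  ]
```

```bash
python3 -m pendant '[{"delta_pos":[0,-9,-35],"turn":0},{"delta_pos":[0,-9,-35],"turn":0},{"delta_pos":[0,-9,-35],"turn":0},{"delta_pos":[0,-9,-35],"turn":0},{"delta_pos":[0,-9,-35],"turn":0},{"delta_pos":[0,-9,-35],"turn":0},{"delta_pos":[0,0,0],"turn":0},{"delta_pos":[0,0,0],"turn":0}]'
python3 - <<'E'
from h import *
plan((.517,-.3165,.126),90-12)
q,_=snap('side','s5'); p,_=snap('top','t5')
o=np.hstack([cv2.resize(p[150:310,400:560],(400,400)),cv2.resize(q[70:190,300:420],(400,400))]); cv2.imwrite('pics/c5.png',o[:,:,::-1])
E
```

```text
clock: 13.02
position: [0.5176, -0.3103, 0.2336]
ee_rot: [-0.444, 0.55, 0.444, 0.55]
contact_force: [-0.6, -0.5, 0.4]
width: 0.997
pos [ 517.6 -310.3  233.6] jaw 77.84 toolx [-3.e-04  2.e-04 -1.e+00] F [-0.6 -0.5  0.4] w 0.997 t 13.02 q6 -2.0
turn -0.0027 -> delta tool after turn [107.6  -0.8  -6.1]  before-turn axes [107.6  -0.8  -6.1]
```

View pics/c5.png

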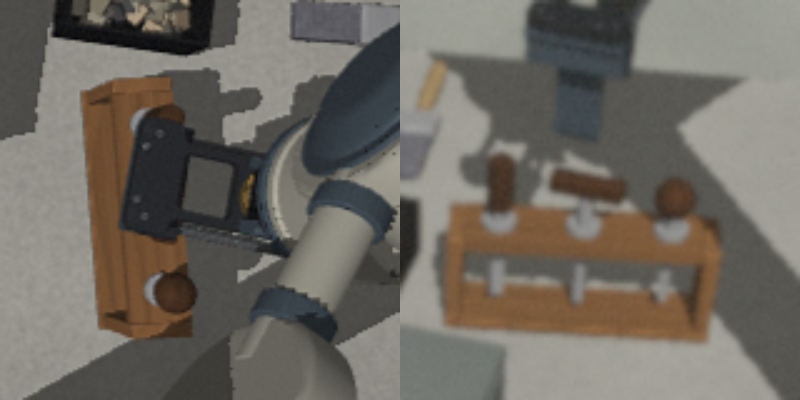

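The open gripper hangs above the pin's bar, clear of the scraper and the rasp. Correcting by -6 mm in tool z and descending.

```bash
python3 -m pendant '[{"delta_pos":[0,-1,-6],"turn":0},{"delta_pos":[30,0,0],"turn":0},{"delta_pos":[30,0,0],"turn":0},{"delta_pos":[25,0,0],"turn":0},{"delta_pos":[15,0,0],"turn":0},{"delta_pos":[7,0,0],"turn":0},{"delta_pos":[0,0,0],"turn":0},{"delta_pos":[0,0,0],"turn":0}]'
python3 - <<'E'
from h import *
plan((.517,-.3165,.126),90-12)
q,_=snap('side','s6')
cv2.imwrite('pics/c6.png',cv2.resize(q[70:190,300:420],(600,600))[:,:,::-1])
E
```

```text
clock: 13.78
position: [0.518, -0.3146, 0.1277]
ee_rot: [-0.445, 0.549, 0.445, 0.549]
contact_force: [0.2, -0.2, -0.1]
width: 0.998
pos [ 518.  -314.6  127.7] jaw 78.03 toolx [ 4.e-04 -3.e-04 -1.e+00] F [ 0.2 -0.2 -0.1] w 0.998 t 13.78 q6 -2.01
turn 0.0005 -> delta tool after turn [ 1.7  0.6 -2.1]  before-turn axes [ 1.7  0.6 -2.1]
```

View pics/c6.png

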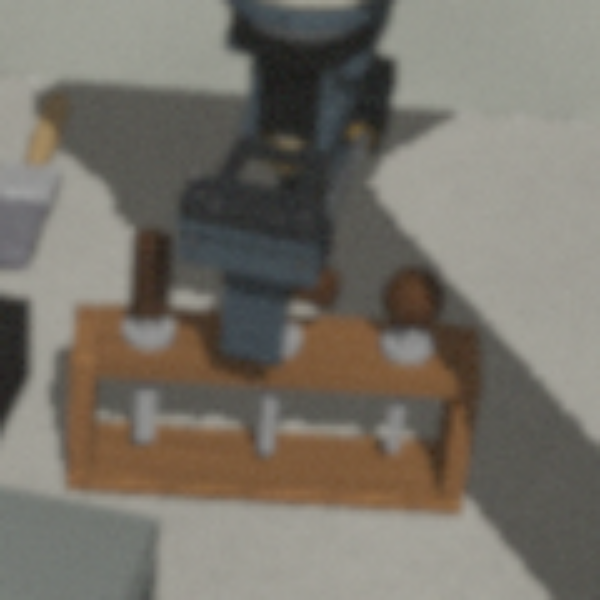

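The fingers straddle the bar, collar just visible at about (290,340) in the crop. Closing.

```bash
python3 -m pendant '[{"delta_pos":[1.5,0,-1],"turn":0},{"delta_pos":[0,0,0],"turn":0},{"delta_pos":[0,0,0],"turn":0},{"delta_pos":[0,0,0],"turn":0},{"delta_pos":[0,0,0],"turn":0},{"delta_pos":[0,0,0],"turn":0},{"delta_pos":[0,0,0],"turn":0},{"delta_pos":[0,0,0],"turn":0}]' -1 45
python3 -m pendant '[{"delta_pos":[0,0,0],"turn":0},{"delta_pos":[0,0,0],"turn":0},{"delta_pos":[0,0,0],"turn":0},{"delta_pos":[0,0,0],"turn":0}]'
python3 - <<'E'
from h import *
plan((.517,-.3165,.296),90-12)
E
```

```text
clock: 14.5
position: [0.5174, -0.3157, 0.1256]
ee_rot: [-0.445, 0.55, 0.445, 0.55]
contact_force: [-0.0, -0.1, 0.6]
width: 0.448
clock: 14.83
position: [0.5174, -0.3157, 0.1255]
ee_rot: [-0.445, 0.55, 0.445, 0.55]
contact_force: [-0.1, 0.1, -0.7]
width: 0.198
pos [ 517.4 -315.7  125.5] jaw 77.99 toolx [-1.e-04  0.e+00 -1.e+00] F [-0.1  0.1 -0.7] w 0.198 t 14.83 q6 -2.01
turn -0.0002 -> delta tool after turn [-170.5    0.2   -0.9]  before-turn axes [-170.5    0.2   -0.9]
```

```bash
python3 -m pendant '[{"delta_pos":[0,0,0],"turn":0},{"delta_pos":[0,0,0],"turn":0},{"delta_pos":[-5,0,0],"turn":0},{"delta_pos":[-12,0,0],"turn":0},{"delta_pos":[-20,0,0],"turn":0},{"delta_pos":[-25,0,0],"turn":0},{"delta_pos":[-28,0,0],"turn":0},{"delta_pos":[-28,0,0],"turn":0}]'
python3 -m pendant '[{"delta_pos":[-28,0,0],"turn":0},{"delta_pos":[-20,0,0],"turn":0},{"delta_pos":[0,0,0],"turn":0},{"delta_pos":[0,0,0],"turn":0}]'
python3 - <<'E'
from h import *
np.set_printoptions(precision=4,suppress=True)
plan((.6835,.0613,.296),78-0)
q,_=snap('side','s7'); p,_=snap('top','t7')
cv2.imwrite('pics/c7.png',np.hstack([cv2.resize(p[150:310,400:560],(400,400)),cv2.resize(q[30:190,280:440],(400,400))])[:,:,::-1])
E
```

```text
clock: 15.5
position: [0.5171, -0.3154, 0.245]
ee_rot: [-0.445, 0.55, 0.445, 0.55]
contact_force: [0.9, -0.2, -0.4]
width: 0.198
clock: 15.83
position: [0.5177, -0.3159, 0.2927]
ee_rot: [-0.446, 0.549, 0.444, 0.55]
contact_force: [0.5, 0.8, -2.7]
width: 0.196
pos [ 517.7 -315.9  292.7] jaw 77.99 toolx [ 0.0018 -0.0013 -1.    ] F [ 0.5  0.8 -2.7] w 0.196 t 15.83 q6 -2.01
turn -0.0002 -> delta tool after turn [ -3.5 -83.8 403.4]  before-turn axes [ -3.5 -83.7 403.4]
```

View pics/c7.png

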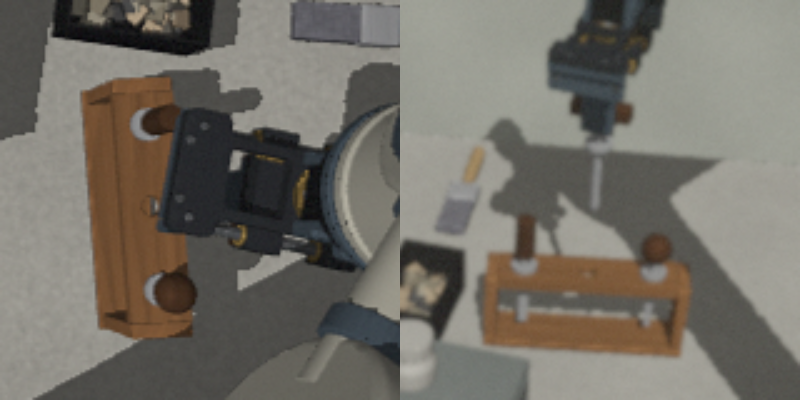

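The pin is lifted and hangs vertical, tip at about (358.8,112.4) in the side picture. Checking against the prediction, and measuring the now empty rack hole.

```bash
python3 - <<'E'
from h import *
np.set_printoptions(precision=4,suppress=True)
print('pred tip side',w2px('side',[.5177,-.3159,.1817]))
for n in('side','top'):
  for t,z in(('pin_tip',.1817),('pin_collar',.2667),('pin_handle',.3117)):
    r=manip.place_of(n,t); print(n,t,[(round(x['score'],2),x['xy']) for x in r[:1]], onz(n,r[0]['xy'],z) if r else '')
s=cv2.imread('pics/s7.png');t=cv2.imread('pics/t7.png')
print('hole top',onz('top',(460,232.4),.1),'hole side',onz('side',(356,139),.1))
cv2.imwrite('pics/z7.png',np.hstack([cv2.resize(s[60:150,310:400],(400,400),interpolation=cv2.INTER_CUBIC),cv2.resize(t[212:252,440:480],(400,400),interpolation=cv2.INTER_CUBIC)]))
E
```

```text
pred tip side [355.9376 115.7074]
side pin_tip [(0.58, [354.6, 112.0])] [ 0.5226 -0.3333  0.1817]
side pin_collar [(0.79, [361.6, 84.0])] [ 0.5106 -0.3429  0.2667]
side pin_handle [(0.75, [358.6, 71.6])] [ 0.5213 -0.3277  0.3117]
top pin_tip [] 
top pin_collar [] 
top pin_handle [] 
hole top [ 0.5174 -0.3191  0.1   ] hole side [ 0.5114 -0.3173  0.1   ]
```

View pics/z7.png

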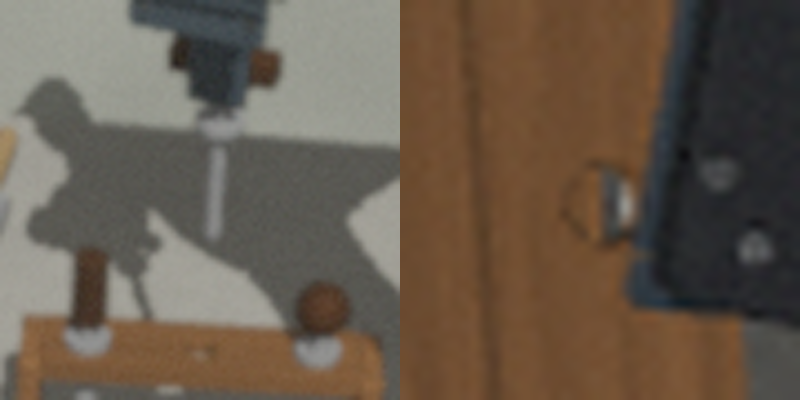

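```bash
python3 -c "
from h import *
a=w2px('side',[.5177,-.3159,.2667]);b=w2px('side',[.5177,-.3159,.1817]);print(a,b)"
python3 -m pendant '[{"delta_pos":[-7,-3.5,17],"turn":0},{"delta_pos":[0,-7,33.6],"turn":0},{"delta_pos":[0,-7,33.6],"turn":0},{"delta_pos":[0,-7,33.6],"turn":0},{"delta_pos":[0,-7,33.6],"turn":0},{"delta_pos":[0,-7,33.6],"turn":0},{"delta_pos":[0,-7,33.6],"turn":0},{"delta_pos":[0,-7,33.6],"turn":0}]'
python3 -m pendant '[{"delta_pos":[0,-7,33.6],"turn":0},{"delta_pos":[0,-7,33.6],"turn":0},{"delta_pos":[0,-7,33.6],"turn":0},{"delta_pos":[0,-5,25],"turn":0},{"delta_pos":[0,-3,15],"turn":0},{"delta_pos":[0,0,0],"turn":0},{"delta_pos":[0,0,0],"turn":0}]'
python3 - <<'E'
from h import *
plan((.6835,.0613,.256),78)
E
```

```text
[358.35157937  89.13942176] [355.93764797 115.70741505]
clock: 16.9
position: [0.6216, -0.0782, 0.2983]
ee_rot: [-0.445, 0.55, 0.445, 0.549]
contact_force: [-0.2, -0.5, -0.4]
width: 0.199
clock: 17.48
position: [0.6788, 0.0519, 0.298]
ee_rot: [-0.445, 0.55, 0.445, 0.549]
contact_force: [-0.3, -0.8, -1.4]
width: 0.2
pos [678.8  51.9 298. ] jaw 78.05 toolx [-7.e-04 -4.e-04 -1.e+00] F [-0.3 -0.8 -1.4] w 0.2 t 17.48 q6 -1.37
turn 0.0009 -> delta tool after turn [42.  -2.7 10.1]  before-turn axes [42.  -2.7 10.1]
```

```bash
python3 -m pendant '[{"delta_pos":[10,-2.5,9],"turn":0},{"delta_pos":[20,0,0],"turn":0},{"delta_pos":[18,0,0],"turn":0},{"delta_pos":[0,0,0],"turn":0},{"delta_pos":[0,0,0],"turn":0},{"delta_pos":[0,0,0],"turn":0}]'
python3 - <<'E'
from h import *
np.set_printoptions(precision=4,suppress=True)
plan((.6835,.0613,.256),78)
q,_=snap('side','s8'); p,_=snap('top','t8')
x=manip.state()['position']; print('pred tip side',w2px('side',x-[0,0,.111]),'collar',w2px('side',x-[0,0,.026]))
cv2.imwrite('pics/c8.png',np.hstack([cv2.resize(p[120:200,254:334],(400,400),interpolation=cv2.INTER_CUBIC),cv2.resize(q[165:245,234:314],(400,400),interpolation=cv2.INTER_CUBIC)])[:,:,::-1])
E
```

```text
clock: 17.98
position: [0.6835, 0.0595, 0.2514]
ee_rot: [-0.445, 0.55, 0.445, 0.55]
contact_force: [-0.4, 0.1, -0.2]
width: 0.197
pos [683.5  59.5 251.4] jaw 77.94 toolx [ 0.0009 -0.0001 -1.    ] F [-0.4  0.1 -0.2] w 0.197 t 17.98 q6 -1.36
turn -0.001 -> delta tool after turn [-4.6  0.4  1.8]  before-turn axes [-4.6  0.4  1.8]
pred tip side [273.0942 216.8624] collar [271.3162 190.4829]
```

View pics/c8.png

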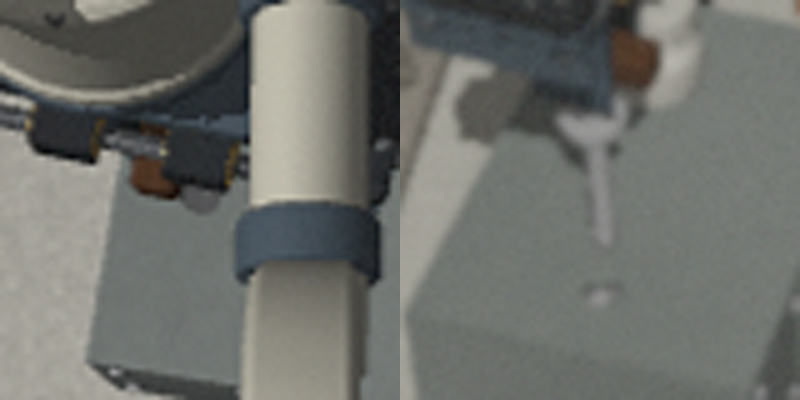

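```bash
python3 - <<'E'
from h import *
np.set_printoptions(precision=4,suppress=True)
x=manip.state()['position']
print('collar top',onz('top',(294.4,154.5),.2285),'pred px',w2px('top',x-[0,0,.023]))
print('hole side',onz('side',(274.2,223.6),.12),'top',onz('top',(293.9,158.4),.12))
print('tip now side', onz('side',(274.8,214.5),.1408),'collar side',onz('side',(272.4,189.4),.2285))
t=cv2.imread('pics/t8.png');s=cv2.imread('pics/s8.png')
cv2.imwrite('pics/z8.png',np.hstack([cv2.resize(t[137:177,274:314],(400,400),interpolation=cv2.INTER_CUBIC),cv2.resize(s[180:230,250:300],(400,400),interpolation=cv2.INTER_CUBIC)]))
E
```

```text
collar top [0.6703 0.0513 0.2285] pred px [290.2832 147.8586]
hole side [0.6817 0.0617 0.12  ] top [0.6844 0.0611 0.12  ]
tip now side [0.6812 0.0517 0.1408] collar side [0.6814 0.0587 0.2285]
```

View pics/z8.png

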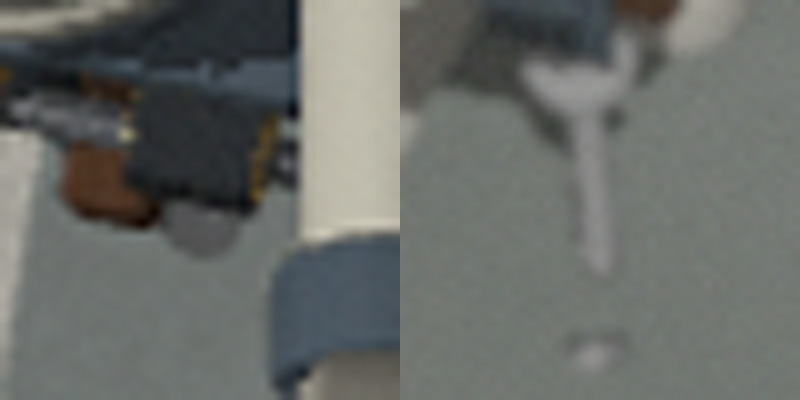

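```bash
python3 - <<'E'
from h import *
np.set_printoptions(precision=2,suppress=True)
x=manip.state()['position']; b=np.array([np.cos(np.radians(-12)),np.sin(np.radians(-12)),0]); n=np.array([-b[1],b[0],0])
c=x+[0,0,.019]
for k in(-1,1):
  for z in(.009,-.009): print('bar end corners',k,z,w2px('top',c-.033*b+k*.009*n+[0,0,z]))
for h in (.02,.05,.08): print(h,w2px('side',x-[0,0,.026+h]), w2px('side',x-[0,0,.026+h]+[0,.005,0])-w2px('side',x-[0,0,.026+h]), w2px('side',x-[0,0,.026+h]+[.005,0,0])-w2px('side',x-[0,0,.026+h]))
E
```

```text
bar end corners -1 0.009 [288.7 159.6]
bar end corners -1 -0.009 [289.57 161.46]
bar end corners 1 0.009 [279.32 157.61]
bar end corners 1 -0.009 [280.42 159.52]
0.02 [271.75 196.96] [-0.42  1.56] [-2.2  -0.22]
0.05 [272.39 206.35] [-0.41  1.55] [-2.16 -0.22]
0.08 [272.99 215.39] [-0.4   1.55] [-2.12 -0.22]
```

The light disc at (294.4,158) in the top picture is the hole itself. The bar end at (280–290,159) matches the prediction, and the side view puts the tip about 2 mm short of the hole in x and y. Correcting, then descending to just above the hole.

```bash
python3 -m pendant '[{"delta_pos":[0,-1.5,2.5],"turn":0},{"delta_pos":[9,0,0],"turn":0},{"delta_pos":[7,0,0],"turn":0},{"delta_pos":[0,0,0],"turn":0},{"delta_pos":[0,0,0],"turn":0}]'
python3 - <<'E'
from h import *
plan((.6855,.0617,.231),78)
q,_=snap('side','s9')
cv2.imwrite('pics/c9.png',cv2.resize(q[180:240,244:304],(600,600),interpolation=cv2.INTER_CUBIC)[:,:,::-1])
E
```

```text
clock: 18.5
position: [0.6847, 0.0622, 0.2337]
ee_rot: [-0.445, 0.55, 0.445, 0.549]
contact_force: [0.4, 0.8, -0.7]
width: 0.196
pos [684.7  62.2 233.7] jaw 77.99 toolx [-0.0015 -0.     -1.    ] F [ 0.4  0.8 -0.7] w 0.196 t 18.5 q6 -1.36
turn -0.0001 -> delta tool after turn [ 2.7 -0.8 -0.3]  before-turn axes [ 2.7 -0.8 -0.3]
```

View pics/c9.png

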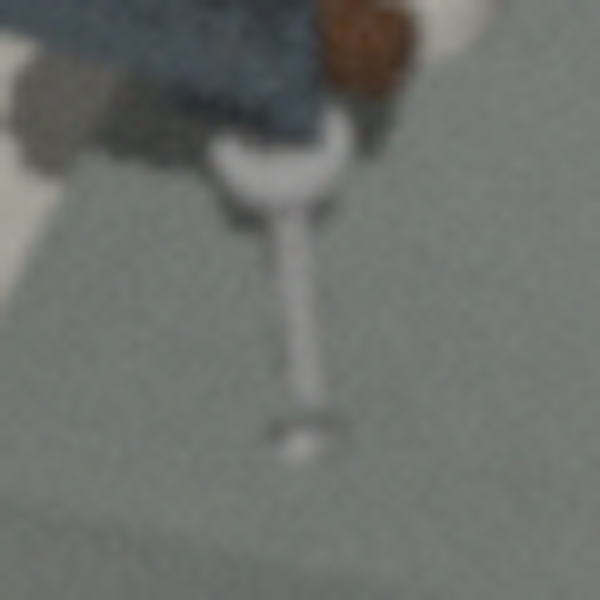

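Tip at crop (308,405), just above the hole's rim, with the hole at (305,437). Descending gently while watching the force.

```bash
python3 -m pendant '[{"delta_pos":[2,0,1],"turn":0},{"delta_pos":[2,0,0],"turn":0},{"delta_pos":[2,0,0],"turn":0},{"delta_pos":[0,0,0],"turn":0},{"delta_pos":[0,0,0],"turn":0}]'
python3 - <<'E'
from h import *
plan((.6855,.0617,.231),78)
q,_=snap('side','s10')
cv2.imwrite('pics/c10.png',cv2.resize(q[180:240,244:304],(600,600),interpolation=cv2.INTER_CUBIC)[:,:,::-1])
E
```

```text
clock: 18.97
position: [0.6853, 0.0632, 0.2284]
ee_rot: [-0.445, 0.55, 0.445, 0.549]
contact_force: [-0.1, -0.0, -2.0]
width: 0.199
pos [685.3  63.2 228.4] jaw 77.99 toolx [-4.e-04 -0.e+00 -1.e+00] F [-0.1 -0.  -2. ] w 0.199 t 18.97 q6 -1.36
turn -0.0001 -> delta tool after turn [-2.6 -0.5 -1.4]  before-turn axes [-2.6 -0.5 -1.4]
```

View pics/c10.png

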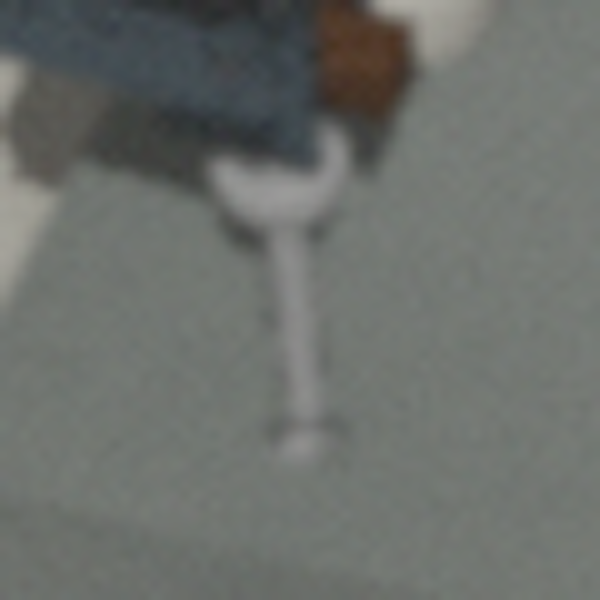

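```bash
python3 -m pendant '[{"delta_pos":[2,0,0],"turn":0},{"delta_pos":[2,0,0],"turn":0},{"delta_pos":[0,0,0],"turn":0},{"delta_pos":[0,0,0],"turn":0}]'
python3 - <<'E'
from h import *
plan((.6855,.0617,.231),78)
q,_=snap('side','s11')
cv2.imwrite('pics/c11.png',cv2.resize(q[180:240,244:304],(600,600),interpolation=cv2.INTER_CUBIC)[:,:,::-1])
E
```

```text
clock: 19.35
position: [0.6853, 0.0631, 0.2243]
ee_rot: [-0.445, 0.55, 0.445, 0.549]
contact_force: [0.6, -0.0, -0.4]
width: 0.198
pos [685.3  63.1 224.3] jaw 77.99 toolx [-3.e-04 -0.e+00 -1.e+00] F [ 0.6 -0.  -0.4] w 0.198 t 19.35 q6 -1.36
turn -0.0002 -> delta tool after turn [-6.7 -0.5 -1.4]  before-turn axes [-6.7 -0.5 -1.4]
```

View pics/c11.png

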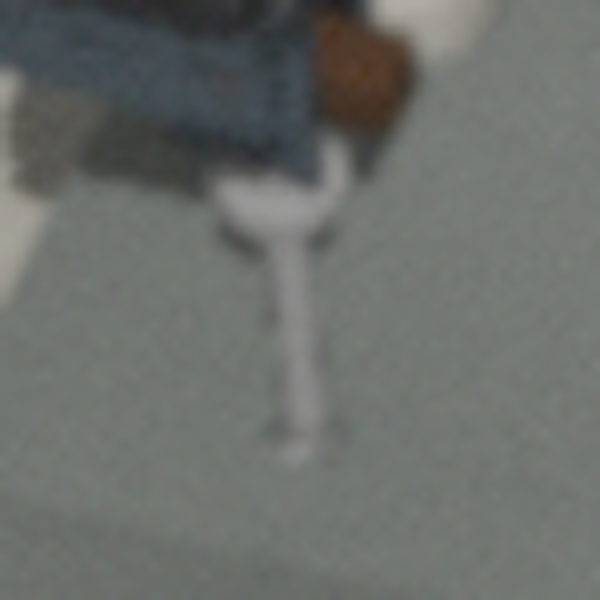

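No contact and the tip is inside the rim. Continuing down the hole.

```bash
python3 -m pendant '[{"delta_pos":[4,0,0],"turn":0},{"delta_pos":[4,0,0],"turn":0},{"delta_pos":[4,0,0],"turn":0},{"delta_pos":[0,0,0],"turn":0}]'
python3 -m pendant '[{"delta_pos":[5,0,0],"turn":0},{"delta_pos":[5,0,0],"turn":0},{"delta_pos":[5,0,0],"turn":0},{"delta_pos":[0,0,0],"turn":0}]'
```

```text
clock: 19.73
position: [0.6849, 0.0631, 0.2113]
ee_rot: [-0.445, 0.55, 0.445, 0.549]
contact_force: [-0.2, 0.2, -0.9]
width: 0.196
clock: 20.07
position: [0.6848, 0.0631, 0.1961]
ee_rot: [-0.445, 0.55, 0.445, 0.549]
contact_force: [0.0, 0.4, -2.0]
width: 0.198
```

```bash
python3 -m pendant '[{"delta_pos":[3,0,0],"turn":0},{"delta_pos":[3,0,0],"turn":0},{"delta_pos":[3,0,0],"turn":0},{"delta_pos":[0,0,0],"turn":0}]'
python3 -m pendant '[{"delta_pos":[2,0,0],"turn":0},{"delta_pos":[2,0,0],"turn":0},{"delta_pos":[2,0,0],"turn":0},{"delta_pos":[0,0,0],"turn":0}]'
python3 - <<'E'
from h import *
q,_=snap('side','s12');
cv2.imwrite('pics/c12.png',cv2.resize(q[160:260,244:344],(600,600),interpolation=cv2.INTER_CUBIC)[:,:,::-1])
E
```

```text
clock: 20.4
position: [0.6851, 0.0632, 0.1878]
ee_rot: [-0.445, 0.55, 0.445, 0.549]
contact_force: [0.1, 0.1, -1.3]
width: 0.197
clock: 20.73
position: [0.6855, 0.0632, 0.1825]
ee_rot: [-0.445, 0.549, 0.445, 0.55]
contact_force: [0.2, 0.1, 2.0]
width: 0.195
```

View pics/c12.png

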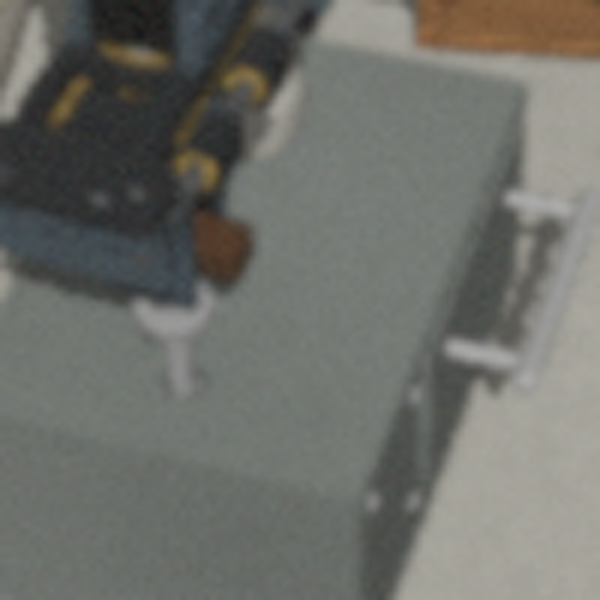

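Contact with the catch pad (about 3.3 N). The shank is in the hole and the tray is still shut. Pushing on.

```bash
python3 -m pendant '[{"delta_pos":[2,0,0],"turn":0},{"delta_pos":[2,0,0],"turn":0},{"delta_pos":[2,0,0],"turn":0},{"delta_pos":[0,0,0],"turn":0}]'
python3 -m pendant '[{"delta_pos":[1.5,0,0],"turn":0},{"delta_pos":[1.5,0,0],"turn":0},{"delta_pos":[0,0,0],"turn":0},{"delta_pos":[0,0,0],"turn":0}]'
python3 - <<'E'
from h import *
q,_=snap('side','s13');
cv2.imwrite('pics/c13.png',cv2.resize(q[160:260,244:344],(600,600),interpolation=cv2.INTER_CUBIC)[:,:,::-1])
E
```

```text
clock: 21.12
position: [0.6854, 0.0631, 0.1762]
ee_rot: [-0.445, 0.55, 0.445, 0.55]
contact_force: [0.7, 0.3, 3.3]
width: 0.196
clock: 21.45
position: [0.6854, 0.0632, 0.1735]
ee_rot: [-0.445, 0.55, 0.445, 0.55]
contact_force: [0.2, 0.7, 4.5]
width: 0.198
```

View pics/c13.png

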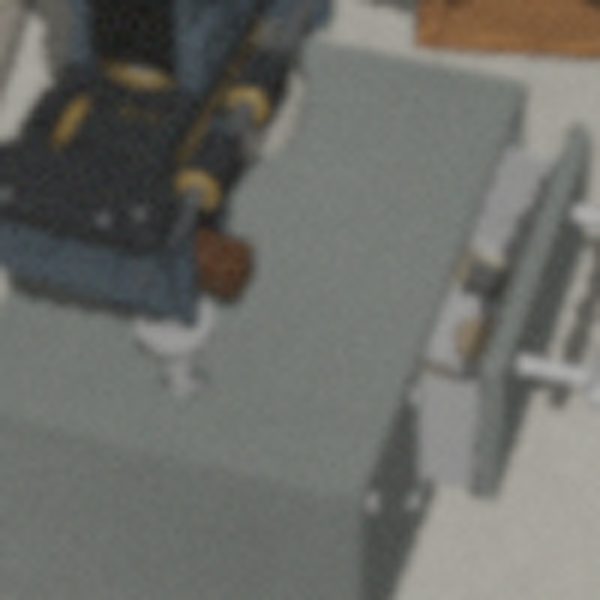

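The tray has popped out. Lifting the pin straight up.

```bash
python3 -m pendant '[{"delta_pos":[0,0,0],"turn":0},{"delta_pos":[0,0,0],"turn":0},{"delta_pos":[-4,0,0],"turn":0},{"delta_pos":[-10,0,0],"turn":0},{"delta_pos":[-15,0,0],"turn":0},{"delta_pos":[-18,0,0],"turn":0},{"delta_pos":[-18,0,0],"turn":0},{"delta_pos":[-18,0,0],"turn":0}]'
python3 -m pendant '[{"delta_pos":[-22,0,0],"turn":0},{"delta_pos":[-22,0,0],"turn":0},{"delta_pos":[0,0,0],"turn":0},{"delta_pos":[0,0,0],"turn":0}]'
python3 - <<'E'
from h import *
plan((.5176,-.3158,.240),78)
q,_=snap('side','s14');p,_=snap('top','t14')
cv2.imwrite('pics/c14.png',np.hstack([cv2.resize(p[90:250,254:414],(400,400)),cv2.resize(q[100:260,224:384],(400,400),interpolation=cv2.INTER_CUBIC)])[:,:,::-1])
E
```

```text
clock: 22.17
position: [0.6849, 0.0631, 0.2578]
ee_rot: [-0.445, 0.55, 0.445, 0.549]
contact_force: [-0.7, 1.7, -1.4]
width: 0.196
clock: 22.5
position: [0.6856, 0.0631, 0.3021]
ee_rot: [-0.445, 0.549, 0.444, 0.55]
contact_force: [0.1, 1.3, -2.1]
width: 0.2
pos [685.6  63.1 302.1] jaw 77.99 toolx [ 0.002 -0.    -1.   ] F [ 0.1  1.3 -2.1] w 0.2 t 22.5 q6 -1.36
turn -0.0002 -> delta tool after turn [  61.8   85.7 -405.6]  before-turn axes [  61.8   85.6 -405.6]
```

View pics/c14.png

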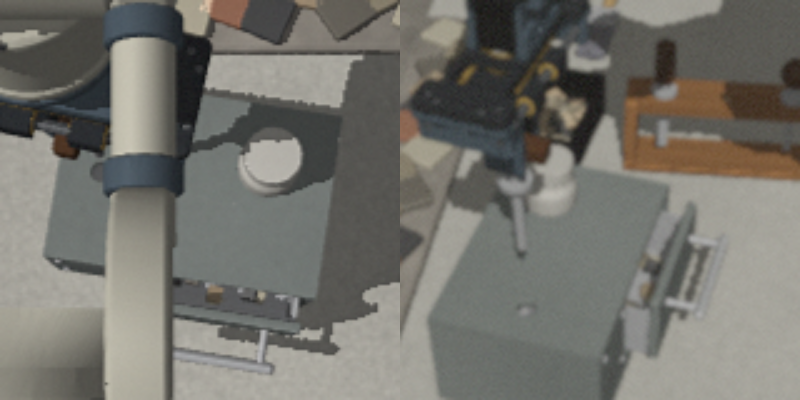

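The tray is out about 30 mm and stays there, with the pin clear of the hole. Back to the rack.

```bash
python3 -m pendant '[{"delta_pos":[0,3.5,-17],"turn":0},{"delta_pos":[0,7.1,-33.6],"turn":0},{"delta_pos":[0,7.1,-33.6],"turn":0},{"delta_pos":[0,7.1,-33.6],"turn":0},{"delta_pos":[0,7.1,-33.6],"turn":0},{"delta_pos":[0,7.1,-33.6],"turn":0},{"delta_pos":[0,7.1,-33.6],"turn":0},{"delta_pos":[0,7.1,-33.6],"turn":0}]'
python3 -m pendant '[{"delta_pos":[0,7.1,-33.6],"turn":0},{"delta_pos":[0,7.1,-33.6],"turn":0},{"delta_pos":[0,7.1,-33.6],"turn":0},{"delta_pos":[0,6,-28],"turn":0},{"delta_pos":[0,3.5,-17],"turn":0},{"delta_pos":[0,0,0],"turn":0},{"delta_pos":[0,0,0],"turn":0}]'
python3 - <<'E'
from h import *
plan((.5176,-.3158,.225),78)
E
```

```text
clock: 23.27
position: [0.579, -0.174, 0.2995]
ee_rot: [-0.444, 0.55, 0.446, 0.549]
contact_force: [0.6, -0.1, -1.3]
width: 0.198
clock: 23.85
position: [0.5193, -0.3093, 0.2996]
ee_rot: [-0.444, 0.55, 0.445, 0.55]
contact_force: [0.9, 0.6, -1.0]
width: 0.198
pos [ 519.3 -309.3  299.6] jaw 77.88 toolx [-0.0015  0.0012 -1.    ] F [ 0.9  0.6 -1. ] w 0.198 t 23.85 q6 -2.0
turn -0.0021 -> delta tool after turn [74.6  0.2 -6.8]  before-turn axes [74.6  0.1 -6.8]
```

```bash
python3 -m pendant '[{"delta_pos":[0,0,-6.5],"turn":0},{"delta_pos":[25,0,0],"turn":0},{"delta_pos":[25,0,0],"turn":0},{"delta_pos":[15,0,0],"turn":0},{"delta_pos":[0,0,0],"turn":0},{"delta_pos":[0,0,0],"turn":0},{"delta_pos":[0,0,0],"turn":0}]'
python3 - <<'E'
from h import *
plan((.5176,-.3158,.225),78)
q,_=snap('side','s15');p,_=snap('top','t15')
cv2.imwrite('pics/c15.png',np.hstack([cv2.resize(p[212:252,440:480],(400,400)),cv2.resize(q[90:150,326:386],(400,400),interpolation=cv2.INTER_CUBIC)])[:,:,::-1])
x=manip.state()['position'];print(w2px('side',x-[0,0,.111]),w2px('side',x-[0,0,.026]))
E
```

```text
clock: 24.43
position: [0.5197, -0.315, 0.2366]
ee_rot: [-0.446, 0.549, 0.445, 0.55]
contact_force: [0.3, 0.9, -0.7]
width: 0.197
pos [ 519.7 -315.   236.6] jaw 78.03 toolx [ 1.1e-03 -8.0e-04 -1.0e+00] F [ 0.3  0.9 -0.7] w 0.197 t 24.43 q6 -2.01
turn 0.0006 -> delta tool after turn [11.6  1.9 -1.2]  before-turn axes [11.6  1.9 -1.2]
[353.74219163 131.97359068] [355.9846541  106.93344559]
```

View pics/c15.png

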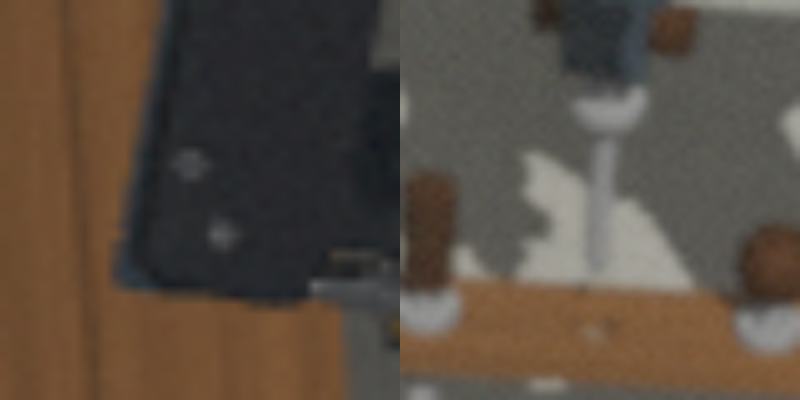

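Tip at (355.7) above the hole at (355.4) in the side picture. Nudging by 1.5/-1 mm and lowering, watching the force.

```bash
python3 -m pendant '[{"delta_pos":[3,1.5,-1],"turn":0},{"delta_pos":[5,0,0],"turn":0},{"delta_pos":[4,0,0],"turn":0},{"delta_pos":[4,0,0],"turn":0},{"delta_pos":[0,0,0],"turn":0},{"delta_pos":[0,0,0],"turn":0}]'
python3 - <<'E'
from h import *
plan((.5176,-.3158,.225),78)
q,_=snap('side','s16')
cv2.imwrite('pics/c16.png',cv2.resize(q[90:150,326:386],(600,600),interpolation=cv2.INTER_CUBIC)[:,:,::-1])
E
```

```text
clock: 25.03
position: [0.5173, -0.3156, 0.2192]
ee_rot: [-0.445, 0.55, 0.445, 0.55]
contact_force: [-1.0, -0.4, -1.7]
width: 0.198
pos [ 517.3 -315.6  219.2] jaw 77.99 toolx [-6.e-04  4.e-04 -1.e+00] F [-1.  -0.4 -1.7] w 0.198 t 25.03 q6 -2.01
turn -0.0002 -> delta tool after turn [-5.8 -0.4 -0.1]  before-turn axes [-5.8 -0.4 -0.1]
```

View pics/c16.png

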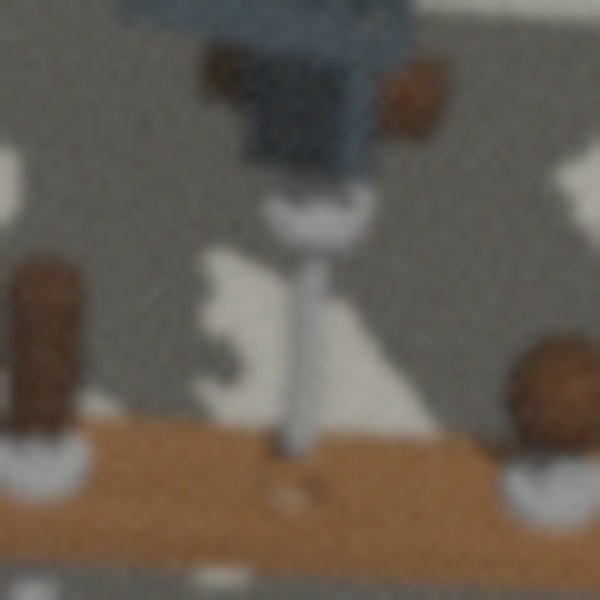

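The tip (296,455) lines up with the hole (295,493). Lowering.

```bash
python3 -m pendant '[{"delta_pos":[4,0,0],"turn":0},{"delta_pos":[4,0,0],"turn":0},{"delta_pos":[4,0,0],"turn":0},{"delta_pos":[0,0,0],"turn":0},{"delta_pos":[0,0,0],"turn":0}]'
python3 -m pendant '[{"delta_pos":[6,0,0],"turn":0},{"delta_pos":[8,0,0],"turn":0},{"delta_pos":[8,0,0],"turn":0},{"delta_pos":[0,0,0],"turn":0},{"delta_pos":[0,0,0],"turn":0}]'
python3 -c "
from h import *
plan((.5176,-.3158,.1255),78)
q,_=snap('side','s17')
cv2.imwrite('pics/c17.png',cv2.resize(q[90:170,316:396],(600,600),interpolation=cv2.INTER_CUBIC)[:,:,::-1])"
```

```text
clock: 25.5
position: [0.5173, -0.3156, 0.2072]
ee_rot: [-0.445, 0.55, 0.445, 0.55]
contact_force: [0.3, 0.1, -1.4]
width: 0.199
clock: 25.92
position: [0.517, -0.3154, 0.1847]
ee_rot: [-0.444, 0.55, 0.445, 0.549]
contact_force: [0.2, -0.2, -1.4]
width: 0.202
pos [ 517.  -315.4  184.7] jaw 77.99 toolx [-1.2e-03  9.0e-04 -1.0e+00] F [ 0.2 -0.2 -1.4] w 0.202 t 25.92 q6 -2.01
turn -0.0001 -> delta tool after turn [59.2 -0.7 -0.3]  before-turn axes [59.2 -0.7 -0.3]
```

View pics/c17.png

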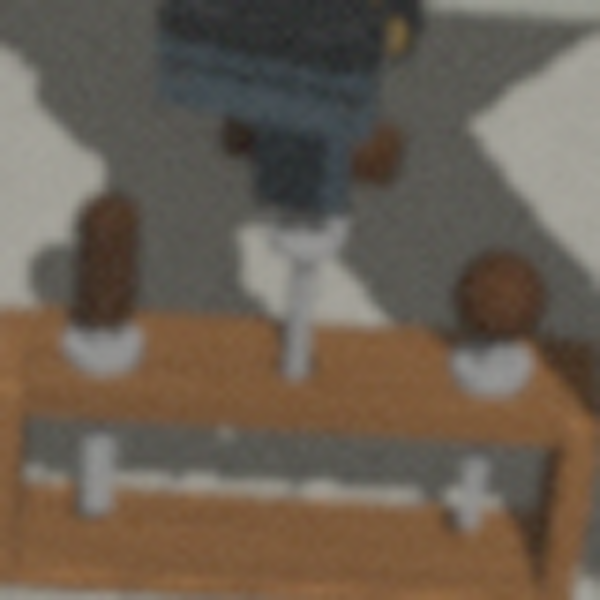

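The shank is going into the hole without force. On down.

```bash
python3 -m pendant '[{"delta_pos":[10,0,0],"turn":0},{"delta_pos":[12,0,0],"turn":0},{"delta_pos":[12,0,0],"turn":0},{"delta_pos":[12,0,0],"turn":0},{"delta_pos":[6,0,0],"turn":0},{"delta_pos":[0,0,0],"turn":0},{"delta_pos":[0,0,0],"turn":0}]'
python3 -m pendant '[{"delta_pos":[2,0,0],"turn":0},{"delta_pos":[2,0,0],"turn":0},{"delta_pos":[1,0,0],"turn":0},{"delta_pos":[0,0,0],"turn":0},{"delta_pos":[0,0,0],"turn":0}]'
```

```text
clock: 26.55
position: [0.5174, -0.3157, 0.1335]
ee_rot: [-0.445, 0.55, 0.445, 0.55]
contact_force: [-0.3, -0.5, -1.7]
width: 0.197
clock: 26.97
position: [0.5174, -0.3157, 0.1287]
ee_rot: [-0.445, 0.55, 0.445, 0.55]
contact_force: [-0.2, -0.1, -1.6]
width: 0.196
```

```bash
python3 -m pendant '[{"delta_pos":[1,0,0],"turn":0},{"delta_pos":[1,0,0],"turn":0},{"delta_pos":[0.8,0,0],"turn":0},{"delta_pos":[0,0,0],"turn":0},{"delta_pos":[0,0,0],"turn":0}]'
```

```text
clock: 27.38
position: [0.5174, -0.3156, 0.1257]
ee_rot: [-0.445, 0.55, 0.445, 0.55]
contact_force: [0.1, -0.3, -0.5]
width: 0.199
```

Height matches the grasp (0.1255) and the weight is coming off. Opening.

```bash
python3 -m pendant '[{"delta_pos":[0.5,0,0],"turn":0},{"delta_pos":[0,0,0],"turn":0},{"delta_pos":[0,0,0],"turn":0},{"delta_pos":[0,0,0],"turn":0},{"delta_pos":[0,0,0],"turn":0},{"delta_pos":[0,0,0],"turn":0},{"delta_pos":[0,0,0],"turn":0},{"delta_pos":[0,0,0],"turn":0}]' 1 30
python3 -m pendant '[{"delta_pos":[0,0,0],"turn":0},{"delta_pos":[0,0,0],"turn":0},{"delta_pos":[-10,0,0],"turn":0},{"delta_pos":[-25,0,0],"turn":0},{"delta_pos":[-35,0,0],"turn":0},{"delta_pos":[-35,0,0],"turn":0},{"delta_pos":[0,0,0],"turn":0},{"delta_pos":[0,0,0],"turn":0}]'
python3 - <<'E'
from h import *
np.set_printoptions(precision=4,suppress=True)
q,d=snap('side','s18');p,_=snap('top','t18')
cv2.imwrite('pics/c18.png',np.hstack([cv2.resize(p[110:310,280:480],(400,400)),cv2.resize(q[90:250,266:426],(400,400),interpolation=cv2.INTER_CUBIC)])[:,:,::-1])
for n in('top','side'):
  r=manip.place_of(n,'tray_handle'); print(n,[(round(x['score'],2),x['xy'],onz(n,x['xy'],.085)) for x in r[:1]])
E
```

```text
clock: 28.05
position: [0.5174, -0.3157, 0.1252]
ee_rot: [-0.445, 0.55, 0.445, 0.55]
contact_force: [0.1, -0.1, 0.6]
width: 0.75
clock: 28.72
position: [0.5183, -0.3164, 0.233]
ee_rot: [-0.447, 0.549, 0.443, 0.55]
contact_force: [0.7, 0.1, -0.4]
width: 1.0
top [(0.64, [340.4, 232.6], array([ 0.5161, -0.0464,  0.085 ]))]
side [(0.82, [345.9, 209.0], array([ 0.5183, -0.044 ,  0.085 ]))]
```

View pics/c18.png

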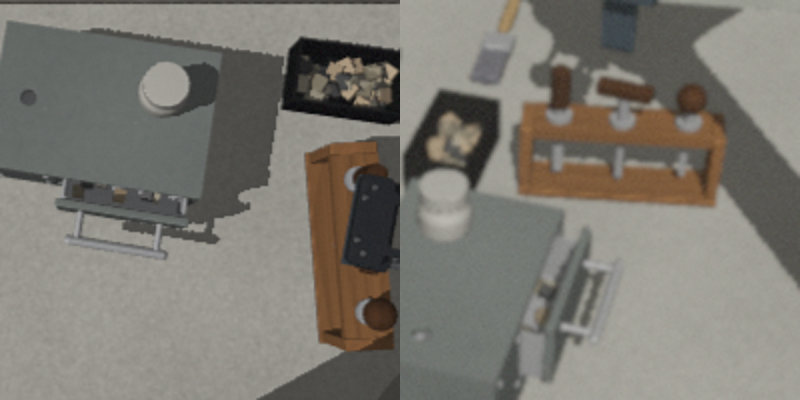

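The pin is back in the rack with its collar seated, and the jar, box and other tools are unmoved. The tray handle is centred at about (340,233) in the top picture. Turning the gripper 90° and setting the opening to about 28 mm.

```bash
python3 -m pendant '[{"delta_pos":[0,0,0],"turn":0.12},{"delta_pos":[0,0,0],"turn":0.12},{"delta_pos":[0,0,0],"turn":0.12},{"delta_pos":[0,0,0],"turn":0.12},{"delta_pos":[0,0,0],"turn":0.12},{"delta_pos":[0,0,0],"turn":0.12},{"delta_pos":[0,0,0],"turn":0.12},{"delta_pos":[0,0,0],"turn":0.12}]' -0.38 20
python3 -m pendant '[{"delta_pos":[0,0,0],"turn":0.12},{"delta_pos":[0,0,0],"turn":0.12},{"delta_pos":[0,0,0],"turn":0.12},{"delta_pos":[0,0,0],"turn":0.12},{"delta_pos":[0,0,0],"turn":0.085},{"delta_pos":[0,0,0],"turn":0}]'
python3 - <<'E'
from h import *
np.set_printoptions(precision=4,suppress=True)
a=onz('top',(313.7,230),.085);b=onz('top',(362.7,237.2),.085);print(a,b,(a+b)/2,np.degrees(np.arctan2(*(a-b)[1::-1])))
d=np.load('/tmp/side.npy');W=cloud('side',d);
S=W[(abs(W[...,2]-.088)<.006)&(W[...,0]<.545)&(W[...,0]>.48)&(abs(W[...,1]+.045)<.08)]
print(len(S),cv2.minAreaRect(S[:,:2].astype(np.float32)*1000))
plan((.517,-.045,.150),-9.5)
E
```

```text
clock: 29.58
position: [0.517, -0.3154, 0.2291]
ee_rot: [-0.138, 0.694, 0.139, 0.693]
contact_force: [0.1, -0.2, -0.7]
width: 0.448
clock: 30.08
position: [0.517, -0.3154, 0.2292]
ee_rot: [0.06, 0.705, -0.059, 0.704]
contact_force: [-0.2, -0.1, 0.4]
width: 0.313
[0.5219 0.016  0.085 ] [ 0.5056 -0.0982  0.085 ] [ 0.5138 -0.0411  0.085 ] 81.86973780127845
227 ((525.3878784179688, -47.52619171142578), (133.86781311035156, 41.03533935546875), 81.13517761230469)
pos [ 517.  -315.4  229.2] jaw -9.64 toolx [-0.0015  0.0012 -1.    ] F [-0.2 -0.1  0.4] w 0.313 t 30.08 q6 -0.48
turn -0.0025 -> delta tool after turn [ 79.5 266.6 -44.5]  before-turn axes [ 79.5 266.5 -45.1]
```

```bash
python3 -m pendant '[{"delta_pos":[0,16,-3],"turn":-0.01},{"delta_pos":[0,33,-5.5],"turn":0},{"delta_pos":[0,33,-5.5],"turn":0},{"delta_pos":[0,33,-5.5],"turn":0},{"delta_pos":[0,33,-5.5],"turn":0},{"delta_pos":[0,33,-5.5],"turn":0},{"delta_pos":[0,33,-5.5],"turn":0},{"delta_pos":[0,33,-5.5],"turn":0}]'
python3 -m pendant '[{"delta_pos":[10,18,-3.5],"turn":0},{"delta_pos":[25,0,0],"turn":0},{"delta_pos":[20,0,0],"turn":0},{"delta_pos":[15,0,0],"turn":0},{"delta_pos":[0,0,0],"turn":0},{"delta_pos":[0,0,0],"turn":0}]'
python3 - <<'E'
from h import *
plan((.516,-.044,.130),-8.9)
q,d=snap('side','s19');p,_=snap('top','t19')
cv2.imwrite('pics/c19.png',np.hstack([cv2.resize(p[150:270,280:400],(400,400)),cv2.resize(q[140:240,290:390],(400,400),interpolation=cv2.INTER_CUBIC)])[:,:,::-1])
E
```

```text
clock: 30.75
position: [0.5135, -0.0631, 0.2299]
ee_rot: [0.053, 0.705, -0.053, 0.705]
contact_force: [0.8, -0.5, 0.8]
width: 0.312
clock: 31.25
position: [0.5129, -0.0464, 0.1598]
ee_rot: [0.054, 0.706, -0.053, 0.704]
contact_force: [-0.5, 0.6, 0.5]
width: 0.312
pos [512.9 -46.4 159.8] jaw -8.66 toolx [-2.e-03  5.e-04 -1.e+00] F [-0.5  0.6  0.5] w 0.312 t 31.25 q6 -0.06
turn 0.0041 -> delta tool after turn [29.8  2.9  2.7]  before-turn axes [29.8  2.8  2.7]
```

View pics/c19.png

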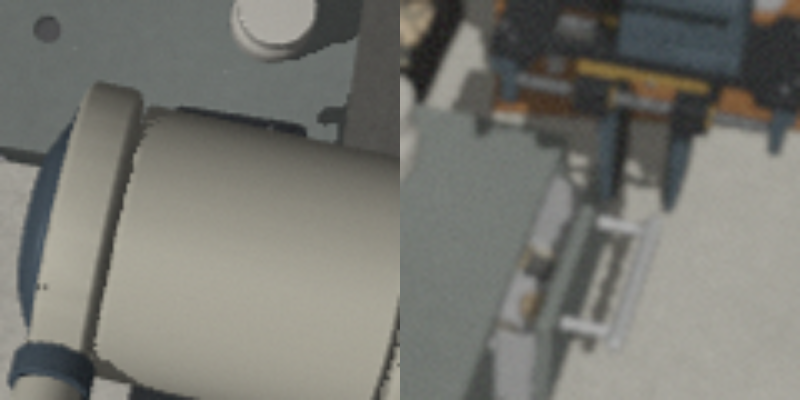

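```bash
python3 - <<'E'
from h import *
x=manip.state()['position'];print(w2px('side',x),w2px('side',[.516,-.044,.085]),w2px('side',[.513,-.041,.085]))
q=cv2.imread('pics/s19.png')
cv2.imwrite('pics/z19.png',cv2.resize(q[175:235,320:380],(600,600),interpolation=cv2.INTER_CUBIC))
E
```

```text
[349.64553818 186.5748066 ] [346.79147933 209.09550004] [347.87900661 210.0549488 ]
```

View pics/z19.png

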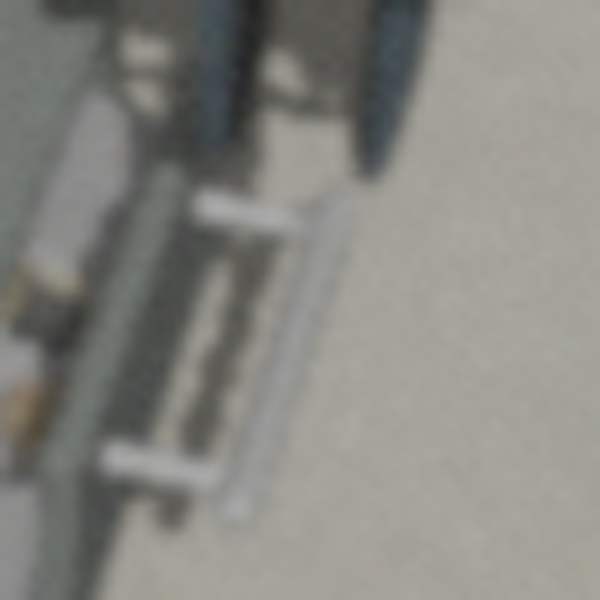

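In the side picture the handle's centre is at (348.4,210.2) and the finger pair is centred on its line. Descending 60 mm first.

```bash
python3 -m pendant '[{"delta_pos":[10,4,0],"turn":0},{"delta_pos":[15,0,0],"turn":0},{"delta_pos":[15,0,0],"turn":0},{"delta_pos":[15,0,0],"turn":0},{"delta_pos":[5,0,0],"turn":0},{"delta_pos":[0,0,0],"turn":0},{"delta_pos":[0,0,0],"turn":0}]'
python3 - <<'E'
from h import *
plan((.513,-.042,.066),-8.9)
q,d=snap('side','s20')
cv2.imwrite('pics/c20.png',cv2.resize(q[165:235,310:380],(600,600),interpolation=cv2.INTER_CUBIC)[:,:,::-1])
E
```

```text
clock: 31.93
position: [0.5145, -0.0429, 0.1006]
ee_rot: [0.054, 0.705, -0.054, 0.705]
contact_force: [-0.8, -0.8, -0.3]
width: 0.31
pos [514.5 -42.9 100.6] jaw -8.8 toolx [ 2.e-04 -0.e+00 -1.e+00] F [-0.8 -0.8 -0.3] w 0.31 t 31.93 q6 -0.05
turn 0.0017 -> delta tool after turn [34.6  0.7 -1.7]  before-turn axes [34.6  0.7 -1.7]
```

View pics/c20.png

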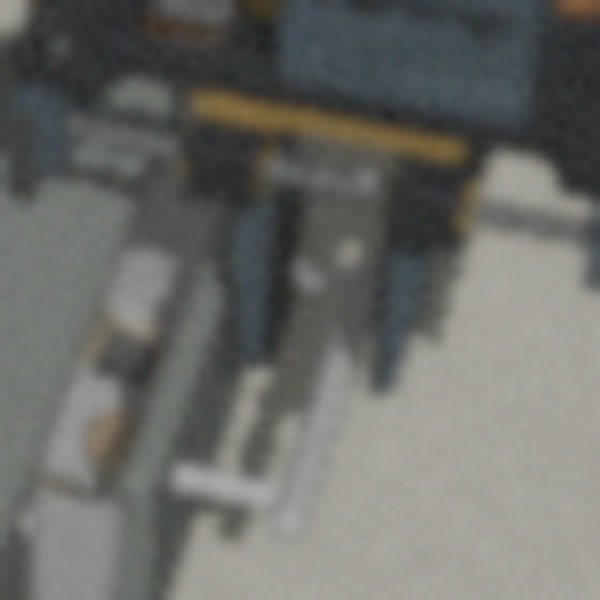

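The fingers straddle the handle bar (bar in between, inner finger clear of the tray face). Descending to grasp height.

```bash
python3 -m pendant '[{"delta_pos":[10,0,-1],"turn":0},{"delta_pos":[10,0,0],"turn":0},{"delta_pos":[8,0,0],"turn":0},{"delta_pos":[3,0,0],"turn":0},{"delta_pos":[0,0,0],"turn":0},{"delta_pos":[0,0,0],"turn":0}]'
```

```text
clock: 32.48
position: [0.5133, -0.0428, 0.0692]
ee_rot: [0.054, 0.705, -0.054, 0.705]
contact_force: [-0.6, 0.5, -0.0]
width: 0.31
```

```bash
python3 -m pendant '[{"delta_pos":[0,0,0],"turn":0},{"delta_pos":[0,0,0],"turn":0},{"delta_pos":[0,0,0],"turn":0},{"delta_pos":[0,0,0],"turn":0},{"delta_pos":[0,0,0],"turn":0},{"delta_pos":[0,0,0],"turn":0}]' -1 15
python3 - <<'E'
from h import *
plan((.513,-.042,.066),-8.9)
q,d=snap('side','s21')
cv2.imwrite('pics/c21.png',cv2.resize(q[165:235,310:380],(600,600),interpolation=cv2.INTER_CUBIC)[:,:,::-1])
E
```

```text
clock: 32.98
position: [0.5134, -0.0428, 0.0695]
ee_rot: [0.054, 0.705, -0.054, 0.705]
contact_force: [-0.4, -0.4, 5.0]
width: 0.118
pos [513.4 -42.8  69.5] jaw -8.81 toolx [ 3.e-04 -1.e-04 -1.e+00] F [-0.4 -0.4  5. ] w 0.118 t 32.98 q6 -0.05
turn 0.0015 -> delta tool after turn [ 3.5  0.8 -0.5]  before-turn axes [ 3.5  0.8 -0.5]
```

View pics/c21.png

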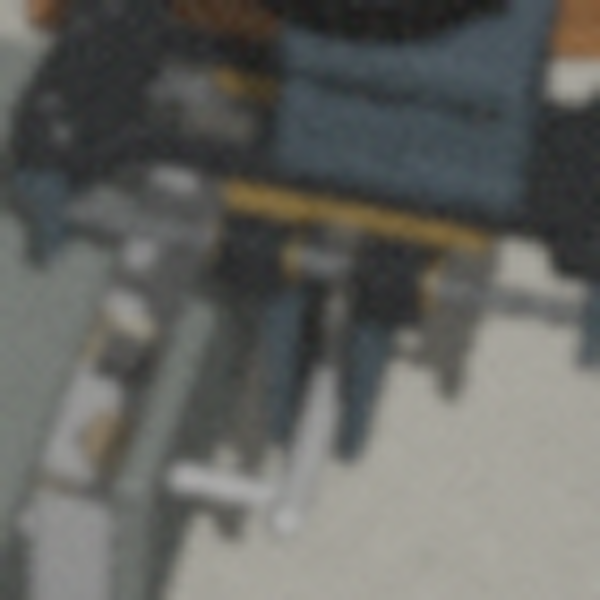

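The bar is gripped (10.7 mm). Pulling along tool -z.

```bash
python3 -m pendant '[{"delta_pos":[0,0,-4],"turn":0},{"delta_pos":[0,0,-8],"turn":0},{"delta_pos":[0,0,-8],"turn":0},{"delta_pos":[0,0,-8],"turn":0},{"delta_pos":[0,0,-8],"turn":0},{"delta_pos":[0,0,-8],"turn":0},{"delta_pos":[0,0,-6],"turn":0},{"delta_pos":[0,0,0],"turn":0}]'
python3 -m pendant '[{"delta_pos":[0,0,-3],"turn":0},{"delta_pos":[0,0,-3],"turn":0},{"delta_pos":[0,0,0],"turn":0},{"delta_pos":[0,0,0],"turn":0}]'
```

```text
clock: 33.7
position: [0.4619, -0.0348, 0.0694]
ee_rot: [0.054, 0.705, -0.054, 0.705]
contact_force: [-0.7, 1.6, 8.9]
width: 0.114
clock: 34.03
position: [0.4571, -0.034, 0.0694]
ee_rot: [0.054, 0.705, -0.054, 0.705]
contact_force: [-0.3, 1.1, 8.6]
width: 0.114
```

```bash
python3 -m pendant '[{"delta_pos":[0,0,-1.5],"turn":0},{"delta_pos":[0,0,-1.5],"turn":0},{"delta_pos":[0,0,0],"turn":0},{"delta_pos":[0,0,0],"turn":0}]'
python3 -m pendant '[{"delta_pos":[0,0,-1],"turn":0},{"delta_pos":[0,0,-1],"turn":0},{"delta_pos":[0,0,0],"turn":0},{"delta_pos":[0,0,0],"turn":0}]'
```

```text
clock: 34.37
position: [0.4558, -0.0338, 0.0695]
ee_rot: [0.054, 0.704, -0.054, 0.706]
contact_force: [6.3, 0.2, 0.9]
width: 0.118
clock: 34.7
position: [0.4558, -0.0339, 0.0696]
ee_rot: [0.054, 0.703, -0.055, 0.707]
contact_force: [15.7, 0.8, -9.9]
width: 0.12
```

The tray is at its stop: position stays at 0.4558 while the force rises to 15.7 N. Easing the tension, opening partly, and lifting.

```bash
python3 -m pendant '[{"delta_pos":[0,0,2],"turn":0},{"delta_pos":[0,0,0],"turn":0}]'
python3 -m pendant '[{"delta_pos":[0,0,0],"turn":0},{"delta_pos":[0,0,0],"turn":0},{"delta_pos":[0,0,0],"turn":0},{"delta_pos":[0,0,0],"turn":0},{"delta_pos":[0,0,0],"turn":0}]' -0.38 15
python3 -m pendant '[{"delta_pos":[-6,0,0],"turn":0},{"delta_pos":[-15,0,0],"turn":0},{"delta_pos":[-30,0,0],"turn":0},{"delta_pos":[-35,0,0],"turn":0},{"delta_pos":[-35,0,0],"turn":0},{"delta_pos":[-35,0,0],"turn":0},{"delta_pos":[-20,0,0],"turn":0},{"delta_pos":[0,0,0],"turn":0}]'
python3 - <<'E'
from h import *
np.set_printoptions(precision=4,suppress=True)
q,d=snap('side','s22');p,_=snap('top','t22')
cv2.imwrite('pics/c22.png',q[:,:,::-1]);cv2.imwrite('pics/c22t.png',p[:,:,::-1])
for n in('top','side'):
  r=manip.place_of(n,'tray_handle'); print(n,[(round(x['score'],2),x['xy'],onz(n,x['xy'],.085)) for x in r[:1]])
E
```

```text
clock: 34.87
position: [0.4558, -0.0338, 0.0695]
ee_rot: [0.054, 0.704, -0.054, 0.706]
contact_force: [7.2, 1.4, 2.4]
width: 0.118
clock: 35.28
position: [0.4546, -0.0337, 0.0691]
ee_rot: [0.054, 0.705, -0.054, 0.705]
contact_force: [-1.4, -0.5, -0.7]
width: 0.311
clock: 35.95
position: [0.4568, -0.0341, 0.2499]
ee_rot: [0.054, 0.703, -0.055, 0.707]
contact_force: [0.1, -0.5, 1.5]
width: 0.312
top []
side [(0.71, [366.0, 216.4], array([ 0.4663, -0.0252,  0.085 ]))]
```

View pics/c22.png

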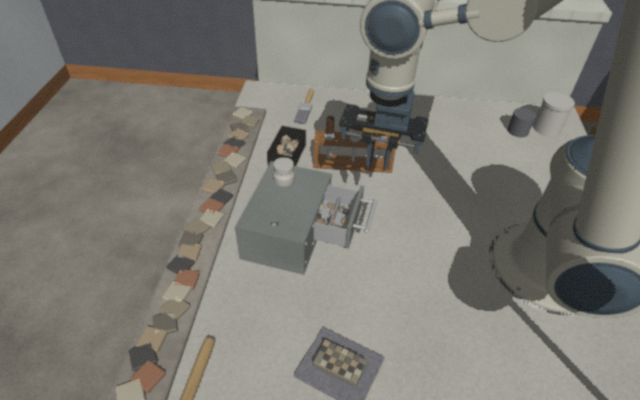

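View pics/c22t.png

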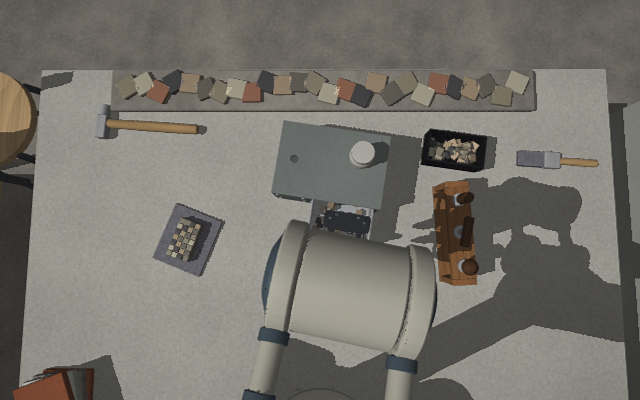

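Side picture: tray fully out at about (338,220) with its handle at (366,216). The fragment is on the mat at (338,362), the pin in the rack, and the jar and box in place. The arm is clear of everything. Handing in.

```bash
python3 -m pendant '[{"delta_pos":[0,0,0],"turn":0},{"delta_pos":[0,0,0],"turn":0}]'
python3 -c "
from workcell import manip
print(manip.job_done())"
```

```text
clock: 36.32
position: [0.4545, -0.0337, 0.2444]
ee_rot: [0.054, 0.706, -0.054, 0.704]
contact_force: [-0.2, -0.3, 1.3]
width: 0.308
the job is handed in; nothing more can be done
None
```

The whole job is done, in the order asked and in about 36 s of robot time; handing in reports no verdict.

- **Fragment:** it lies on the felt mat, tile side up. My measurements put it within about 3 mm of the middle and turned to match the mat. I lowered it to contact before opening the gripper.
- **Pin and catch:** I pushed the pin down through the hole with about 6 N, and the tray popped out about 30 mm. I then put the pin back in its rack hole. It came to rest at the same height as when I picked it up, and the pictures show its collar on the shelf.
- **Tray:** I pulled it out about 58 mm more, until it stopped moving and the pull rose to about 16 N, which I took as its stop. I then let go of the handle and lifted clear.
- **Bystanders:** in the last pictures the jar, the box of stones and the other two tools look unmoved, and the arm touches nothing.

**Checks that disagreed or failed:**
- The two cameras differ by about 2–4 mm in x.
- Asked for the handle after the pull, the network found nothing in the top picture, where the arm hides the handle. In the side picture it gave x = 0.466, against 0.456 from the robot's own position. I relied on the force at the stop.
- The pin hung about 2° off upright in the grip, but it went in and out of both holes without binding.

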